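Swap two culture jars between light stand and stirrer and charge them

TASK

Swap the two open glass jars: the tall jar must end up standing in the middle of the stirrer and the squat jar in the middle of the light stand, and the cork mat is free for parking a jar on the way. The long ceramic stone belongs inside the tall jar and the flat ceramic puck inside the squat jar, each fed in through the jar's neck. Keep the jars upright, set them down without dropping them or knocking them about, and leave the grey stopper and the brass fitting where they are.

Things in the scene. Friction and masses are not known exactly. Their poses are not given: they have to be found in the camera images.
- tall_jar_mid (a point): Open tall jar, 120 mm high, loose, about 0.26 kg, upright at the start on the light stand. Clear glass body 76 mm across up to 80 mm above its underside, narrowing to a white straight neck 58 mm across (opening 51 mm) from 90 mm to 120 mm, where it can be gripped from above. Inside it is a plain empty cavity with the floor 5 mm above the underside. The point lies on its axis, half-way up (60 mm above the underside); z is up along the axis.
- squat_jar_mid (a point): Open squat jar, 98 mm high, loose, about 0.26 kg, upright at the start on the stirrer. Clear glass body 88 mm across up to 56 mm above its underside, narrowing to a white straight neck 58 mm across (opening 51 mm) from 68 mm to 98 mm, where it can be gripped from above. Empty inside, floor 5 mm above the underside. The point lies on its axis, half-way up (49 mm above the underside); z is up along the axis.
- stone_mid (a point): Long white ceramic stone, a cylinder 20 mm across and 48 mm high, loose, about 25 g, standing on end on the bench. The point is its centre, half-way up (24 mm above the bench).
- puck_mid (a point): Flat white ceramic puck, a cylinder 34 mm across and 14 mm high, loose, about 18 g, lying flat on the bench. The point is its centre, half-way up (7 mm above the bench).
- light_spot (a point): Light stand, fixed: round grey base 140 mm across and 22 mm high with a white disc on it, and round it three thin upright light rods (at most 12 mm thick) 62 mm from its centre, that end 70 mm above the bench. The point is the centre of the base's top face, where a jar stands; z is up. The rods stand at 30, 150 and 270 degrees from the stand's own x axis.
- stirrer_spot (a point): Stirrer, fixed: flat grey box 120 x 120 mm, 22 mm high, with a white disc on top and a small black knob on one side. The point is the centre of its top face, where a jar stands; z is up.
- mat_spot (a point): Cork mat, fixed: round, 110 mm across, 6 mm thick, empty at the start. The point is the centre of its top face.
- stopper_mid (a point): Grey stopper, a cone 36 mm across at the foot and 26 mm high, loose on the bench, not to be moved. The point is its centre, half-way up.
- fitting_mid (a point): Brass fitting, a disc 32 mm across and 10 mm high with a thin stub on it, 30 mm high in all, loose on the bench, not to be moved. The point is its centre, half-way up.
Not all that is in view belongs to the job. Leave any blue look-alike of the part that bears squat_jar_mid alone.

How it is judged (in metres and radians):
At the end, for the whole second after the job is handed in: The tall jar stands upright (within 0.1 rad) on the stirrer and the squat jar on the light stand, each within 15 mm of the centre; the stone lies inside the body of the tall jar and the puck inside the body of the squat jar; all released and at rest (horizontal distance between tall_jar_mid and stirrer_spot below 0.015 m and z of tall_jar_mid in the frame of stirrer_spot between 0.055 and 0.066 m and angle between each of tall_jar_mid, squat_jar_mid's own z axis and vertical below 0.1 rad and horizontal distance between squat_jar_mid and light_spot below 0.015 m and z of squat_jar_mid in the frame of light_spot between 0.044 and 0.055 m and horizontal distance between stone_mid and tall_jar_mid below 0.034 m and z of stone_mid in the frame of tall_jar_mid between -0.06 and 0 m and horizontal distance between puck_mid and squat_jar_mid below 0.04 m and z of puck_mid in the frame of squat_jar_mid between -0.049 and -0.005 m and linear speed of each of tall_jar, squat_jar, stone, puck below 0.02 m/s); the robot touches nothing.
It fails at once if a jar is tipped by more than 0.6 rad (angle between any of tall_jar_mid, squat_jar_mid's own z axis and vertical above 0.6 rad).
It fails at once if a jar is dropped or knocked about (moves faster than 0.6 m/s while not held) ((linear speed of tall_jar above 0.6 m/s and contact force between the fingers and tall_jar below 0.1 N) or (linear speed of squat_jar above 0.6 m/s and contact force between the fingers and squat_jar below 0.1 N)).
It fails at once if the stopper or the brass fitting is moved by more than 30 mm (distance of any of stopper_mid, fitting_mid from where it was at the start of the episode above 0.03 m).
It also fails if it takes over 128 s, if anything falls off the work surface, if the arm or the gripper's body presses on something with over 40 N, if the wrist force passes 120 N, or if a joint passes its speed limit or range.

ROBOT

A 7-joint arm with a two-finger parallel gripper is mounted at the origin on the work surface. World frame = base frame: x ahead of the robot, y to its left, z up, the work surface at z = 0. Lengths are in m, angles in degrees, forces in N, time in s.
With the tool pointing down it reaches from about 0.425 to 0.95 m from the base axis. Payload 4.7 kg.
Tool frame: the origin (TCP) lies midway between the tips of the shut fingers; the grasp point (between the pads) lies 19 mm behind it (tcp_to_grasp is the distance from the TCP to the grasp point, in m); z points along the fingers, y is the direction in which the jaws open and shut (so a half turn about z gives the same grasp; the last joint's range is limited). The gripper opens to 85 mm and grips with 20 to 120 N. Pads are 22 mm wide; open, the fingers measure 114 mm over their backs; the gripper's body (76 mm by 85 mm) begins 54 mm behind the grasp point. The pads swing forward as they close: fully open they stand 13 mm farther back than shut.
Start: joints at [64.12, 26.849, -2.785, 87.806, 1.381, 65.374, -4.715], TCP at [0.277, -0.616, 0.231] pointing down, gripper open.
Joint ranges: [-148.3, 148.3], [-19.14, 114.17], [-79.39, 73.82], [5.75, 140.21], [-59.74, 239.74], [12.07, 113.84], [-152.46, 152.46]. Speed limits (degrees/s): [147.25, 147.25, 180, 180, 180, 180, 180].

INTERFACE

Orientations are given as a 3x3 rotation matrix whose columns are the frame's x, y, z axes.
In Python, from workcell import observe, camera, close_job, trace, mark_of, tcp_to_grasp gives the robot as it stands.
- The arm moves only by the tool servo_tool, never from a script. Its argument "commands" is text: rows parted by semicolons, each of 5 numbers parted by spaces: the closure, from 0 (fully open) to 1 (shut), then the shift along the tool's x, y, z in mm, then the turn about the tool's z in degrees. A call has 1 to 5 rows; each row is the pose to reach, as a shift and turn from the pose commanded when the call began, along the tool's axes at that moment; what a row does not reach only later rows make up. A row lasts 1/8 s, in which the tool goes at most 62.5 mm and 10.7 degrees, less where a joint would pass 70% of its speed; a pose out of reach is approached as far as the arm can. A call with a gripper value outside its range is refused whole. The fingers move at their own pace and stop on an object; "force" is the grip in N (left out, the last holds). Time passes only in rows, so rows that repeat a pose let the fingers close. It gives the time, the measured TCP pose, the force and the opening at its end, in the units of the state.
- observe(): the state, without advancing time (a new reading comes with each control period).
- camera(name): name is "scene" or "top" or "wrist"; returns a dict with "color" (480x640x3 uint8, red, green, blue), "z_map" (480x640 float32, m along the optical axis (not along the pixel's ray), 0 where there is no reading), "fx", "fy", "cx", "cy" (pixels), "dist_coeffs" ([k1, k2, p1, p2, k3] as OpenCV has them; the pictures are not rectified), "xyz" and "rotation" of the camera in the world; the wrist camera has in their place "mount" (4x4, takes a point from camera to tool coordinates, whose origin is the TCP and whose axes are the flange's). Camera axes: x right, y down, z forward; pixel columns grow to the right and rows downward; lengths in m; the calibration is good to about 2 mm. A picture is of the moment at which its call begins: read the wrist's pose just before it.
- close_job(): hands the job in, once; it reports no verdict.
Trained networks look in a picture, given as the dict that the camera call returned (one of the last four; its "shot" number tells which), for a name from the list of things; names that differ only in an ending like _2 or _b are one class to them, and where a whole thing is asked for, a point or a joint stands for the part that bears it (a point fixed in the world has none). Each returns a list of dicts, best first, with "conf" (0 to 1); they miss things now and then, are a little off and sometimes report something else, mostly with a low value. They report only what shows in the picture. A call takes as long as a camera call. They do not tell look-alikes from the thing itself.
- trace(picture, target): "mask" (480x640 bool, what is visible of it) and "position" ([row, column] in pixels, amid what is visible of it).
- mark_of(picture, target): "position" ([row, column] in pixels: a listed point, or the origin of a listed thing).
The state is a dict: "time_s": time; "joints": joint angles; "qd": joint speeds; "joint_torque": joint torques, N m; "position": TCP position; "eef_rot": TCP orientation; "ft_force": force on the tool from outside, world axes, zero at the start; "torque": the same for the moment, N m; "width": opening from 0.0 (shut) to 1.0 (fully open).
Only numpy, scipy, OpenCV 4.12 (cv2) and the standard library are available. Lean on these libraries where they do the work, as an engineer would, in place of code of your own. Each camera call takes 0.05 s, during which the arm holds its last target.

## Working session

There is one attempt and no reset: what is moved stays moved. The work goes in short steps, Python scripts to look and compute and a tool call to move; the robot and the scene stay as the last step left them, time stands still between calls to the robot, and variables do not carry over. Pictures are saved under pics/ and viewed, and the job is handed in when it is done.

Besides the shell and the picture viewer there is one more tool, called after "Emit:" in YAML: its name, and indented under it one key for each argument. servo_tool: Moves the arm, as the interface text tells. Its arguments: {"type":"object","properties":{"commands":{"type":"string"},"force":{"type":"number"}},"required":["commands"]}

```bash
ls; mkdir -p pics; cat > h.py <<'E'
import numpy as np, cv2
from workcell import observe, camera, close_job, trace, mark_of, tcp_to_grasp
def save(p,n): cv2.imwrite('pics/'+n+'.png',cv2.cvtColor(p['color'],cv2.COLOR_RGB2BGR))
def pose(p,st=None):
    if 'mount' in p:
        M=np.array(p['mount']);R=np.array(st['eef_rot']);t=np.array(st['position'])
        return R@M[:3,:3], R@M[:3,3]+t
    return np.array(p['rotation']),np.array(p['xyz'])
def K(p): return np.array([[p['fx'],0,p['cx']],[0,p['fy'],p['cy']],[0,0,1.]])
def ray(p,rc,st=None):
    R,t=pose(p,st)
    u=cv2.undistortPoints(np.array([[[rc[1],rc[0]]]],float),K(p),np.array(p['dist_coeffs'],float))[0,0]
    return t,R@np.array([u[0],u[1],1.])
def atz(p,rc,z,st=None):
    t,d=ray(p,rc,st); return t+d*(z-t[2])/d[2]
def proj(p,X,st=None):
    R,t=pose(p,st); c=(np.array(X)-t)@R
    q=cv2.projectPoints(c.reshape(-1,1,3),np.zeros(3),np.zeros(3),K(p),np.array(p['dist_coeffs'],float))[0]
    return q.reshape(-1,2)
E
python3 - <<'E'
from h import *
s=observe(); print(s['position'],s['eef_rot'],s['width'],s['time_s'],tcp_to_grasp)
names=dict(tall_jar_mid=0,squat_jar_mid=0,stone_mid=.024,puck_mid=.007,light_spot=.022,stirrer_spot=.022,mat_spot=.006,stopper_mid=.013,fitting_mid=.015)
names['tall_jar_mid']=.082;names['squat_jar_mid']=.071
for c in ['top','scene']:
    p=camera(c); save(p,c+'0'); print(c,p['xyz'],p['fx'])
    for n,z in names.items():
        print(n,[(np.round(m['position'],1).tolist(),round(m['conf'],2),np.round(atz(p,m['position'],z),4).tolist()) for m in mark_of(p,n)[:3]])
E
```

```text
pics
[ 0.27677261 -0.61502147  0.2302729 ] [[ 9.11908220e-01  4.10393320e-01 -8.48923669e-04]
 [ 4.10394193e-01 -9.11906567e-01  1.73747164e-03]
 [-6.10923143e-05 -1.93280801e-03 -9.99998130e-01]] 0.9991425002863986 0.0 0.0187
top [0.43502696 0.04917625 0.96996275] 447.45739071345287
tall_jar_mid [([183.4, 330.9], 0.64, [0.6529, 0.021, 0.082])]
squat_jar_mid [([271.0, 149.3], 0.81, [0.4842, 0.3966, 0.071]), ([207.1, 208.8], 0.8, [0.613, 0.2729, 0.071]), ([224.1, 131.3], 0.6, [0.5823, 0.4368, 0.071])]
stone_mid [([301.5, 193.0], 0.58, [0.4199, 0.3187, 0.024])]
puck_mid [([294.3, 496.6], 0.75, [0.4188, -0.3347, 0.007])]
light_spot [([203.4, 208.7], 0.35, [0.6309, 0.2853, 0.022])]
stirrer_spot [([208.6, 480.5], 0.4, [0.6051, -0.3047, 0.022])]
mat_spot [([210.1, 480.5], 0.86, [0.6046, -0.3104, 0.006])]
stopper_mid [([289.6, 283.5], 0.47, [0.4414, 0.1262, 0.013]), ([185.9, 331.8], 0.16, [0.6642, 0.017, 0.013])]
fitting_mid [([281.1, 390.6], 0.53, [0.4538, -0.1026, 0.015])]
scene [ 0.9504317  -0.37422646  0.8034684 ] 473.56844115919404
tall_jar_mid [([279.7, 354.7], 0.96, [0.6416, 0.0167, 0.082])]
squat_jar_mid [([161.2, 414.7], 0.77, [0.5069, 0.3643, 0.071]), ([170.0, 461.7], 0.74, [0.6002, 0.4182, 0.071]), ([207.4, 425.4], 0.71, [0.6145, 0.2651, 0.071])]
stone_mid [([168.9, 370.5], 0.71, [0.4214, 0.3123, 0.024])]
puck_mid [([337.2, 136.6], 0.73, [0.4155, -0.3326, 0.007])]
light_spot [([294.5, 353.7], 0.81, [0.6384, 0.0225, 0.022])]
stirrer_spot []
mat_spot [([405.6, 204.7], 0.84, [0.61, -0.315, 0.006])]
stopper_mid [([214.4, 320.5], 0.75, [0.4368, 0.1284, 0.013])]
fitting_mid [([278.4, 243.9], 0.62, [0.4555, -0.1055, 0.015])]
```

View pics/top0.png

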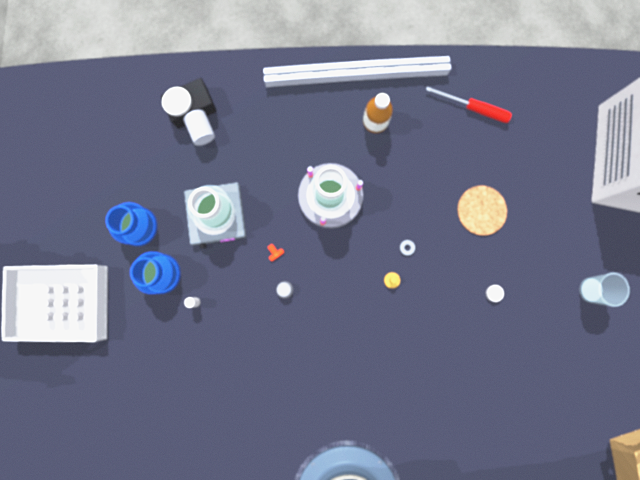

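View pics/scene0.png

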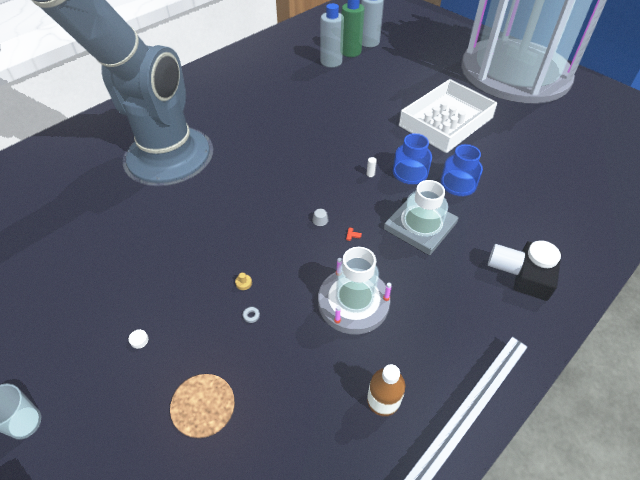

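The top view shows the tall jar at about (330,187) on the light stand with its rods, and the squat jar at (212,210) on the stirrer. The blue look-alikes are at (130,223) and (155,273), the mat at (482,210), the puck at (495,293) and the stone at (192,302). Next I'll refine these positions with depth.

```bash
cat >> h.py <<'E'
def cloud(p,st=None):
    h,w=p['z_map'].shape
    g=np.stack(np.meshgrid(np.arange(w),np.arange(h)),-1).reshape(-1,1,2).astype(float)
    u=cv2.undistortPoints(g,K(p),np.array(p['dist_coeffs'],float))[:,0]
    z=p['z_map'].reshape(-1,1); R,t=pose(p,st)
    P=(np.c_[u,np.ones(len(u))]*z)@R.T+t
    P[z[:,0]==0]=np.nan
    return P.reshape(h,w,3)
def near(P,xy,r,z0,z1):
    q=P.reshape(-1,3); q=q[~np.isnan(q[:,0])]
    return q[(np.hypot(q[:,0]-xy[0],q[:,1]-xy[1])<r)&(q[:,2]>z0)&(q[:,2]<z1)]
def circ(q,r=None):
    from scipy.optimize import least_squares
    c0=np.r_[q[:,:2].mean(0),r or .03]
    f=lambda c: np.hypot(q[:,0]-c[0],q[:,1]-c[1])-(r or c[2])
    return least_squares(f,c0,loss='soft_l1',f_scale=.002).x
E
python3 - <<'E'
from h import *
for c in ['top','scene']:
    p=camera(c); P=cloud(p); print(c)
    for n,xy,r,a,b in [('tallrim',(.645,.018),.045,.13,.155),('squatrim',(.613,.27),.045,.11,.13),('puck',(.417,-.333),.03,.01,.02),('stone',(.42,.315),.03,.04,.055),('mat',(.607,-.312),.07,.004,.012),('stirrer',(.61,.27),.1,.016,.028),('light',(.64,.02),.09,.016,.028),('rods',(.64,.02),.08,.055,.076),('stop',(.44,.127),.03,.01,.03),('fit',(.455,-.104),.03,.004,.04),('bench',(.5,0),.03,-.02,.02)]:
        q=near(P,xy,r,a,b)
        if len(q): print(n,len(q),'mean',q.mean(0).round(4),'med z',np.median(q[:,2]).round(4),'bbox mid',((q.min(0)+q.max(0))/2).round(4),'ext',np.ptp(q,0).round(4),'circ',circ(q).round(4) if 'rim' in n else '')
    for n in ['tall_jar_mid','squat_jar_mid','stirrer_spot','light_spot','stone_mid','puck_mid','mat_spot']:
        for m in trace(p,n)[:3]:
            k=m['mask']; q=P[k]; q=q[~np.isnan(q[:,0])]; print(n,round(m['conf'],2),np.round(m['position']),k.sum(),np.median(q,0).round(3),np.percentile(q[:,2],[2,98]).round(3))
E
```

```text
top
tallrim 232 mean [0.6434 0.0234 0.1399] med z 0.141 bbox mid [0.6423 0.0236 0.138 ] ext [0.0569 0.0552 0.0153] circ [0.6421 0.0238 0.0271]
squatrim 239 mean [0.6141 0.2718 0.1182] med z 0.1194 bbox mid [0.6133 0.2713 0.1167] ext [0.0572 0.0579 0.0134] circ [0.6133 0.2711 0.0274]
puck 184 mean [ 0.4222 -0.328   0.0135] med z 0.0136 bbox mid [ 0.4219 -0.3285  0.0137] ext [0.0304 0.0332 0.0074] circ 
stone 74 mean [0.4187 0.3191 0.0474] med z 0.0473 bbox mid [0.4183 0.3199 0.0464] ext [0.0188 0.0199 0.0105] circ 
mat 1608 mean [ 0.605  -0.3131  0.0063] med z 0.0061 bbox mid [ 0.6106 -0.3051  0.0077] ext [0.1197 0.1251 0.0075] circ 
stirrer 1483 mean [0.5981 0.268  0.0224] med z 0.0222 bbox mid [0.6059 0.2738 0.022 ] ext [0.1383 0.13   0.0119] circ 
light 1917 mean [0.6341 0.021  0.0225] med z 0.0224 bbox mid [0.6432 0.0217 0.0222] ext [0.1375 0.1387 0.0115] circ 
rods 170 mean [0.6454 0.0226 0.0659] med z 0.0669 bbox mid [0.6363 0.0118 0.0655] ext [0.1111 0.111  0.0209] circ 
stop 180 mean [0.4427 0.1244 0.0239] med z 0.0253 bbox mid [0.4426 0.1251 0.02  ] ext [0.0298 0.0301 0.02  ]
[... 2176 characters left out ...]
0.0005 bbox mid [ 4.999e-01 -0.000e+00  3.000e-04] ext [0.0589 0.0598 0.0083] circ 
tall_jar_mid 0.57 [282. 356.] 2311 [0.653 0.004 0.102] [0.027 0.143]
squat_jar_mid 0.74 [171. 460.] 1616 [0.596 0.424 0.06 ] [0.002 0.098]
squat_jar_mid 0.67 [210. 427.] 1958 [0.623 0.247 0.082] [0.025 0.121]
squat_jar_mid 0.61 [162. 412.] 1537 [0.493 0.372 0.06 ] [0.003 0.098]
stirrer_spot 0.56 [230. 415.] 1279 [0.633 0.228 0.021] [0.002 0.025]
light_spot 0.71 [312. 351.] 2272 [ 0.669 -0.01   0.022] [0.005 0.066]
stone_mid 0.44 [168. 373.] 149 [0.422 0.312 0.032] [0.003 0.05 ]
puck_mid 0.8 [341. 136.] 265 [ 0.425 -0.332  0.014] [0.005 0.017]
mat_spot 0.61 [408. 205.] 3147 [ 0.607 -0.318  0.006] [0.003 0.009]
```

```bash
cat > d.py <<'E'
import sys
from h import *
s=observe(); R=np.array(s['eef_rot']); p=np.array(s['position'])
print('pos',p.round(4),'yaw',np.degrees(np.arctan2(R[1,0],R[0,0])).round(2),'tilt',R[:,2].round(4),'w',round(s['width'],3),'F',np.round(s['ft_force'],1),'t',s['time_s'],'j',np.round(s['joints'],1))
a=list(map(float,sys.argv[1:]))
for i in range(0,len(a),3):
    t=np.array(a[i:i+3]); d=R.T@(t-p)*1000; print('delta',d.round(1),np.linalg.norm(d).round(1))
E
python3 d.py .606 -.315 .30
```

```text
pos [ 0.277  -0.6156  0.2313] yaw 24.22 tilt [ 1.e-04 -0.e+00 -1.e+00] w 0.998 F [ 0.3 -0.4  0.3] t 1.8 j [64.1 26.8 -2.8 87.8  1.4 65.4 -4.7]
delta [ 423.4 -139.1  -68.7] 450.9
```

Emit:
servo_tool:
  commands: "0 30 -10 -20 0; 0 85 -28 -45 0; 0 140 -46 -69 0; 0 195 -64 -69 0; 0 250 -82 -69 0"

```text
time_s: 2.42
position: [0.4727, -0.4369, 0.3011]
eef_rot: [[0.912, 0.41, 0.001], [0.41, -0.912, -0.001], [0.001, 0.001, -1.0]]
ft_force: [0.7, 0.0, 0.4]
width: 1.002
```

Emit:
servo_tool:
  commands: "0 55 -18 0 0; 0 110 -36 0 0; 0 155 -51 0 0; 0 173 -57 0 0; 0 173 -57 0 0"

```text
time_s: 3.05
position: [0.6061, -0.3145, 0.3001]
eef_rot: [[0.911, 0.412, -0.0], [0.412, -0.911, 0.0], [-0.0, -0.0, -1.0]]
ft_force: [-0.0, 0.5, -0.6]
width: 1.0
```

```bash
python3 - <<'E'
from h import *
s=observe(); p=camera('wrist'); save(p,'w1'); print(s['position'],p['mount'])
for n,z in [('mat_spot',.006),('puck_mid',.007)]:
    print(n,[(m['position'],m['conf'],atz(p,m['position'],z,s).round(4)) for m in mark_of(p,n)[:2]])
P=cloud(p,s); q=near(P,(.606,-.315),.08,.004,.012)
print(len(q),q.mean(0),((q.min(0)+q.max(0))/2).round(4),np.ptp(q,0))
E
python3 d.py .6426 .0217 .30
```

```text
[ 0.60613428 -0.31451835  0.30005996] [[-2.03419613e-04 -9.51099855e-01 -3.08883513e-01  8.01967200e-02]
 [ 9.99999949e-01 -1.16882329e-04 -2.98665461e-04 -1.31206403e-03]
 [ 2.47957652e-04 -3.08883558e-01  9.51099830e-01 -1.43440462e-01]
 [ 0.00000000e+00  0.00000000e+00  0.00000000e+00  1.00000000e+00]]
mat_spot [([188.0, 319.6], 0.56, array([ 0.6011, -0.3147,  0.006 ]))]
puck_mid [([316.1, 273.0], 0.58, array([ 0.4241, -0.3286,  0.007 ]))]
6983 [ 0.60564027 -0.31413934  0.00695154] [ 0.6042 -0.3149  0.0069] [0.10884841 0.10928389 0.00546503]
pos [ 0.604  -0.318   0.3004] yaw 24.0 tilt [-0.001  -0.0016 -1.    ] w 1.001 F [0.7 0.4 0.1] t 3.2 j [ 31.   25.5 -10.1  81.2   4.6  73.8 -45.4]
delta [ 1.735e+02 -2.946e+02 -2.000e-01] 341.9
```

Emit:
servo_tool:
  commands: "0 20 -34 0 0; 0 50 -85 0 0; 0 80 -136 0 0; 0 110 -187 0 0; 0 140 -238 0 0"

```text
time_s: 3.82
position: [0.6353, -0.0418, 0.3008]
eef_rot: [[0.914, 0.407, 0.001], [0.407, -0.914, -0.001], [0.0, 0.001, -1.0]]
ft_force: [0.1, -0.5, 0.2]
width: 0.996
```

Emit:
servo_tool:
  commands: "0 20 -34 0 0; 0 32 -54 0 0; 0 32 -54 0 0; 0 32 -54 0 0"

```text
time_s: 4.32
position: [0.6427, 0.0184, 0.3004]
eef_rot: [[0.914, 0.407, 0.0], [0.407, -0.914, -0.002], [-0.001, 0.002, -1.0]]
ft_force: [-0.4, -1.0, -0.1]
width: 1.003
```

```bash
python3 - <<'E'
from h import *
pp=[]
for i in range(2):
    s=observe(); pp.append(s['position']); p=camera('wrist'); 
    P=cloud(p,s)
    q=near(P,(.6426,.0217),.04,.13,.155); print(len(q),q.mean(0).round(4),circ(q).round(4),'bb',((q.min(0)+q.max(0))/2).round(4),np.median(q[:,2]))
    q=near(P,(.6426,.02),.085,.016,.028); print(len(q),((q.min(0)+q.max(0))/2).round(4),np.ptp(q,0).round(4))
save(p,'w2'); print(np.round(pp,4))
for n,z in [('tall_jar_mid',.082),('light_spot',.022)]:
    print(n,[(m['position'],m['conf'],atz(p,m['position'],z,s).round(4)) for m in mark_of(p,n)[:2]])
E
python3 d.py
```

```text
1300 [0.642  0.0227 0.1404] [0.6437 0.0236 0.0268] bb [0.6431 0.0232 0.1375] 0.14221508389018653
6150 [0.6422 0.0211 0.0221] [0.1393 0.139  0.0118]
1302 [0.642  0.0227 0.1404] [0.6437 0.0235 0.0268] bb [0.6431 0.0232 0.1375] 0.14221660328772337
6161 [0.6423 0.021  0.0221] [0.1391 0.1389 0.0117]
[[0.6427 0.0184 0.3004]
 [0.6427 0.0183 0.3004]]
tall_jar_mid [([192.2, 315.8], 0.8, array([0.646 , 0.0254, 0.082 ]))]
light_spot []
pos [0.6428 0.0196 0.3004] yaw 24.07 tilt [ 1.e-04 -7.e-04 -1.e+00] w 1.003 F [ 0.  -0.4 -0.5] t 4.525 j [  6.4  22.1 -16.6  86.7   6.5  72.1 -77. ]
```

View pics/w2.png

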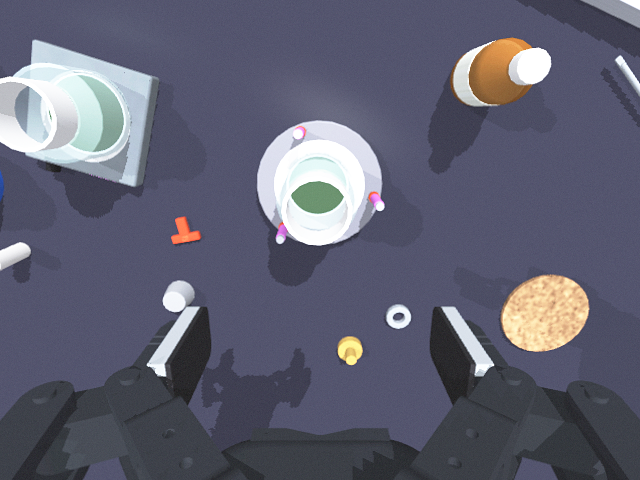

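Emit:
servo_tool:
  commands: "0 2 -2 30 0; 0 2 -2 80 0; 0 2 -2 130 0; 0 2 -2 165 0; 0 2 -2 180 0"

```text
time_s: 5.15
position: [0.6426, 0.0233, 0.1181]
eef_rot: [[0.912, 0.409, -0.003], [0.409, -0.912, -0.001], [-0.003, -0.001, -1.0]]
ft_force: [-0.1, -0.6, 0.4]
width: 0.999
```

```bash
python3 - <<'E'
from h import *
s=observe(); p=camera('wrist'); save(p,'w3'); p=camera('scene'); save(p,'s3')
E
python3 d.py
```

```text
pos [0.6431 0.0236 0.1191] yaw 24.19 tilt [-2.5e-03 -4.0e-04 -1.0e+00] w 0.997 F [ 0.3 -0.1 -0.7] t 5.25 j [  5.2  31.2 -15.5  97.8  10.   52.6 -80.1]
```

View pics/w3.png

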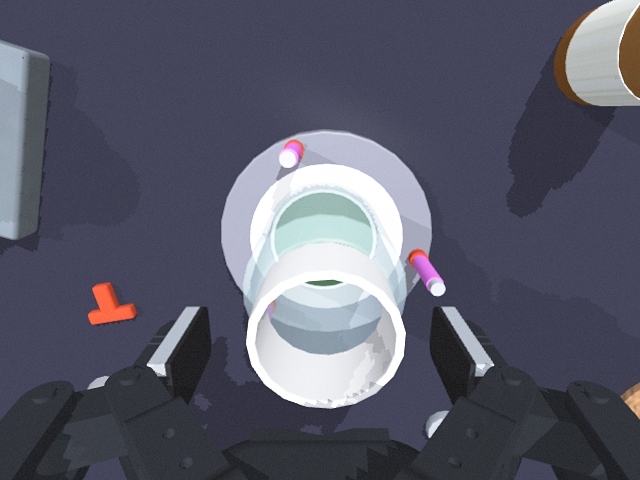

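View pics/s3.png

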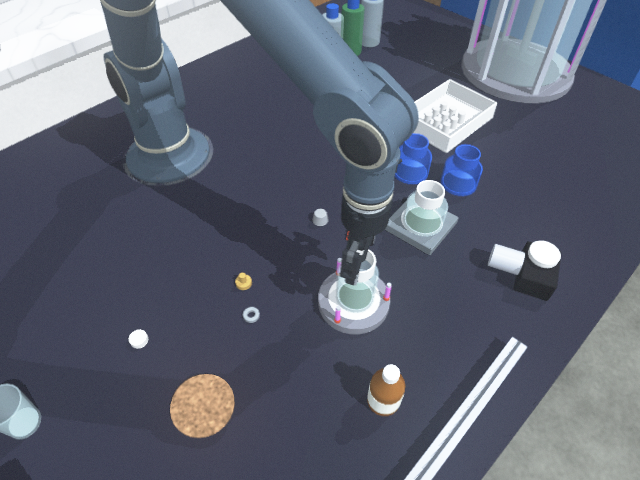

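```bash
python3 - <<'E'
from h import *
s=observe(); p=camera('wrist'); P=cloud(p,s)
print(proj(p,np.array(s['position'])+[0,0,.0235],s))
q=near(P,(.6426,.0217),.045,.136,.15); c=circ(q); print(c, np.array(s['eef_rot']).T@(np.r_[c[:2],.142]-s['position']))
m=trace(p,'tall_jar_mid'); print(len(m))
E
```

```text
[[323.68267495 343.1325741 ]]
[0.64453698 0.02255907 0.02722877] [ 0.00078413  0.00155114 -0.02291822]
1
```

Emit:
servo_tool:
  commands: "0 0 1 5 0; 0.5 0 1 6 0; 0.5 0 1 6 0; 0.5 0 1 6 0; 0.5 0 1 6 0"
  force: 35

```text
time_s: 5.98
position: [0.6448, 0.0231, 0.1151]
eef_rot: [[0.912, 0.41, 0.001], [0.41, -0.912, -0.0], [0.001, 0.001, -1.0]]
ft_force: [0.4, -1.4, 5.1]
width: 0.675
```

Emit:
servo_tool:
  commands: "0.5 0 0 0 0; 0.5 0 0 0 0"

```text
time_s: 6.22
position: [0.6448, 0.0231, 0.1152]
eef_rot: [[0.912, 0.41, 0.001], [0.41, -0.912, -0.0], [0.001, 0.001, -1.0]]
ft_force: [1.2, -1.9, 5.1]
width: 0.671
```

```bash
python3 d.py; python3 - <<'E'
from h import *
s=observe(); p=camera('wrist'); save(p,'w4')
E
```

```text
pos [0.6448 0.0231 0.1152] yaw 24.21 tilt [ 1.5e-03 -3.0e-04 -1.0e+00] w 0.671 F [ 1.2 -1.9  5.1] t 6.225 j [  5.2  31.4 -15.4  97.9  10.2  51.9 -80.1]
```

View pics/w4.png

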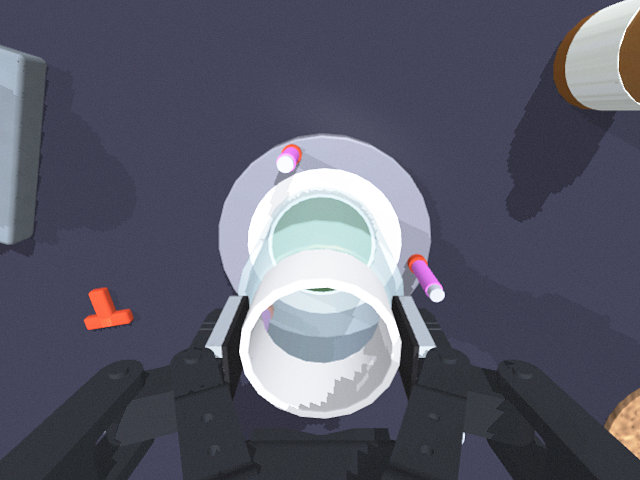

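Emit:
servo_tool:
  commands: "0.5 0 0 -5 0; 0.5 0 0 -20 0; 0.5 0 0 -45 0; 0.5 0 0 -70 0; 0.5 0 0 -80 0"

```text
time_s: 6.9
position: [0.6449, 0.0238, 0.1963]
eef_rot: [[0.912, 0.411, 0.003], [0.411, -0.912, 0.0], [0.003, 0.001, -1.0]]
ft_force: [-0.7, 0.4, -2.8]
width: 0.671
```

```bash
python3 d.py .6045 -.3145 .195; python3 - <<'E'
from h import *
p=camera('scene'); save(p,'s4')
E
```

```text
pos [0.6449 0.0238 0.1963] yaw 24.24 tilt [ 2.8e-03  4.0e-04 -1.0e+00] w 0.671 F [-0.7  0.4 -2.8] t 6.9 j [  5.8  26.7 -16.3  93.8   8.3  60.5 -78.6]
delta [-175.7  291.9    1.1] 340.7
```

View pics/s4.png

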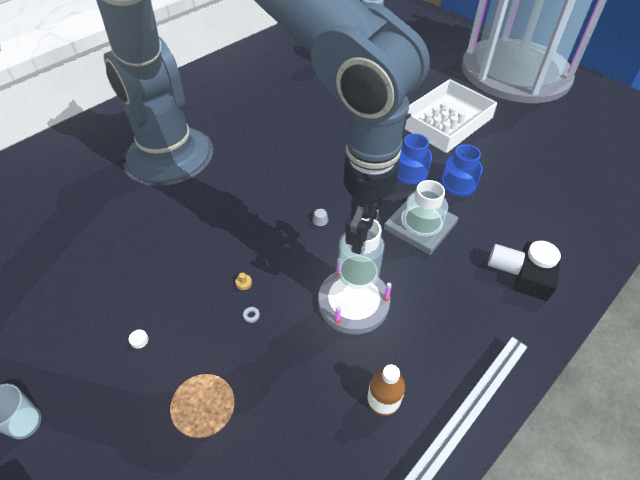

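The jar is lifted and upright, and the wrist force matches its weight (2.8 N). I'll carry it to the mat.

Emit:
servo_tool:
  commands: "0.5 -8 13 0 0; 0.5 -24 40 0 0; 0.5 -47 79 0 0; 0.5 -70 118 0 0; 0.5 -93 157 0 0"

```text
time_s: 7.58
position: [0.6221, -0.1608, 0.1927]
eef_rot: [[0.912, 0.409, -0.003], [0.409, -0.912, -0.0], [-0.003, -0.001, -1.0]]
ft_force: [0.2, 0.6, -2.9]
width: 0.67
```

Emit:
servo_tool:
  commands: "0.5 -23 39 0 0; 0.5 -46 77 0 0; 0.5 -65 109 0 0; 0.5 -77 128 0 0; 0.5 -81 134 0 0"

```text
time_s: 8.2
position: [0.6036, -0.3151, 0.1933]
eef_rot: [[0.913, 0.408, -0.002], [0.408, -0.913, 0.0], [-0.002, -0.001, -1.0]]
ft_force: [-0.5, -0.3, -2.6]
width: 0.67
```

Emit:
servo_tool:
  commands: "0.5 0 0 10 0; 0.5 0 0 35 0; 0.5 0 0 60 0; 0.5 0 0 78 0; 0.5 0 0 85 0"

```text
time_s: 8.82
position: [0.6047, -0.3117, 0.1078]
eef_rot: [[0.911, 0.412, -0.002], [0.412, -0.911, 0.002], [-0.001, -0.002, -1.0]]
ft_force: [0.4, 0.7, -2.1]
width: 0.672
```

```bash
python3 d.py .6045 -.3145 .0985; python3 - <<'E'
from h import *
p=camera('scene'); save(p,'s5')
E
```

```text
pos [ 0.6047 -0.3117  0.1078] yaw 24.33 tilt [-0.0019  0.0015 -1.    ] w 0.672 F [ 0.4  0.7 -2.1] t 8.825 j [ 31.5  34.5 -11.3  93.    7.9  53.4 -48.3]
delta [-1.3  2.5  9.3] 9.7
```

View pics/s5.png

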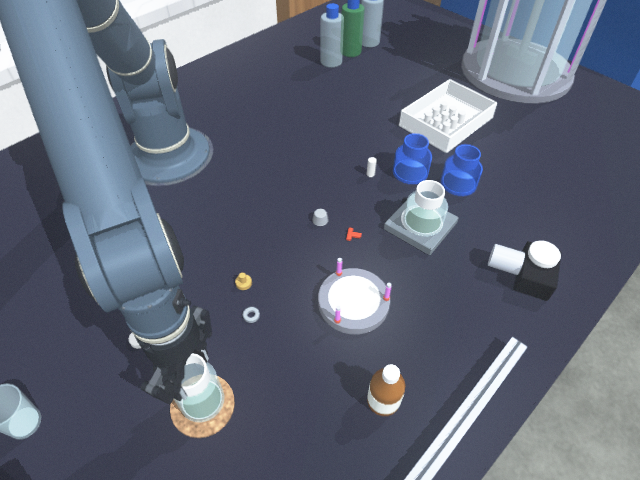

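Emit:
servo_tool:
  commands: "0.5 0 1 4 0; 0.5 0 1 7 0; 0.5 0 1 9 0; 0.5 0 1 9 0"

```text
time_s: 9.38
position: [0.6053, -0.3144, 0.1004]
eef_rot: [[0.912, 0.41, 0.0], [0.41, -0.912, -0.0], [0.0, 0.0, -1.0]]
ft_force: [-0.2, -0.4, -1.5]
width: 0.67
```

Emit:
servo_tool:
  commands: "0.5 0 0 1 0; 0.5 0 0 1 0; 0.5 0 0 1 0"

```text
time_s: 9.75
position: [0.6054, -0.3144, 0.0994]
eef_rot: [[0.912, 0.41, 0.0], [0.41, -0.912, -0.0], [0.0, 0.0, -1.0]]
ft_force: [0.8, 0.3, -3.1]
width: 0.672
```

Emit:
servo_tool:
  commands: "0.5 0 0 1 0; 0.5 0 0 1 0; 0.5 0 0 1 0"

```text
time_s: 10.12
position: [0.6057, -0.3144, 0.0992]
eef_rot: [[0.912, 0.41, 0.001], [0.41, -0.912, -0.0], [0.001, 0.001, -1.0]]
ft_force: [-0.8, 0.8, 4.2]
width: 0.672
```

Emit:
servo_tool:
  commands: "0.5 0 0 1 0; 0.5 0 0 1 0; 0.5 0 0 1 0"

```text
time_s: 10.5
position: [0.6059, -0.3145, 0.0991]
eef_rot: [[0.912, 0.41, 0.001], [0.41, -0.912, -0.001], [0.001, 0.001, -1.0]]
ft_force: [-1.6, 0.5, 8.6]
width: 0.673
```

Emit:
servo_tool:
  commands: "0.5 0 0 -1 0; 0.25 0 0 -1 0; 0 0 0 -1 0; 0 0 0 -1 0; 0 0 0 -1 0"

```text
time_s: 11.12
position: [0.6053, -0.3143, 0.0981]
eef_rot: [[0.912, 0.41, -0.0], [0.41, -0.912, 0.0], [-0.0, -0.0, -1.0]]
ft_force: [0.6, -0.4, 0.1]
width: 0.996
```

Emit:
servo_tool:
  commands: "0 0 0 -10 0; 0 0 0 -40 0; 0 0 0 -100 0; 0 0 0 -160 0; 0 0 0 -185 0"

```text
time_s: 11.75
position: [0.6069, -0.3148, 0.2893]
eef_rot: [[0.912, 0.41, 0.008], [0.41, -0.912, -0.003], [0.005, 0.006, -1.0]]
ft_force: [0.3, -0.4, -0.2]
width: 1.0
```

```bash
python3 d.py .6135 .270 .285 .4225 -.329 .285; python3 - <<'E'
from h import *
s=observe();p=camera('wrist');save(p,'w6');P=cloud(p,s)
q=near(P,(.605,-.314),.045,.115,.14);print(len(q),circ(q))
E
```

```text
pos [ 0.6069 -0.3148  0.2893] yaw 24.23 tilt [ 0.0075 -0.0035 -1.    ] w 1.0 F [ 0.3 -0.4 -0.2] t 11.75 j [ 32.1  25.8 -12.1  82.2   5.5  72.1 -46.3]
delta [ 246.  -530.6    2.3] 584.9
delta [-174.   -62.7    2.9] 185.0
1207 [ 0.60477247 -0.31401791  0.02679052]
```

View pics/w6.png

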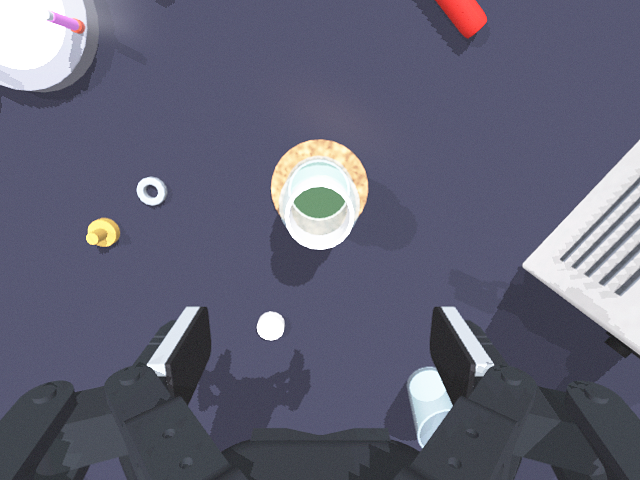

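Emit:
servo_tool:
  commands: "0 8 -18 0 0; 0 30 -64 0 0; 0 54 -116 0 0; 0 78 -168 0 0; 0 102 -220 0 0"

```text
time_s: 12.42
position: [0.6064, -0.0682, 0.2813]
eef_rot: [[0.911, 0.412, -0.004], [0.412, -0.911, 0.001], [-0.003, -0.002, -1.0]]
ft_force: [0.8, -0.4, 0.0]
width: 1.0
```

Emit:
servo_tool:
  commands: "0 24 -52 0 0; 0 48 -104 0 0; 0 72 -156 0 0; 0 96 -208 0 0; 0 120 -260 0 0"

```text
time_s: 13.05
position: [0.6086, 0.2173, 0.2813]
eef_rot: [[0.911, 0.412, -0.004], [0.412, -0.911, -0.001], [-0.004, -0.001, -1.0]]
ft_force: [1.3, 0.1, 0.2]
width: 1.001
```

Emit:
servo_tool:
  commands: "0 19 -38 0 0; 0 26 -50 0 0; 0 26 -50 0 0; 0 26 -50 0 0"

```text
time_s: 13.55
position: [0.6142, 0.2685, 0.2827]
eef_rot: [[0.913, 0.408, -0.001], [0.408, -0.913, -0.002], [-0.001, 0.002, -1.0]]
ft_force: [0.8, -1.0, 0.1]
width: 1.001
```

```bash
python3 - <<'E'
from h import *
s=observe();p=camera('wrist');save(p,'w7');P=cloud(p,s)
R=np.array(s['eef_rot'])
q=near(P,(.6135,.27),.045,.107,.13);c=circ(q);print(len(q),c,np.median(q[:,2]),'rel',R.T@(np.r_[c[:2],.12]-s['position']))
q=near(P,(.606,.2725),.1,.016,.028);print(len(q),cv2.minAreaRect((q[:,:2]*1000).astype(np.float32)))
for n,z in [('stirrer_spot',.022),('squat_jar_mid',.071),('stone_mid',.024)]:
    print(n,[(np.round(m['position']),m['conf'],atz(p,m['position'],z,s).round(4)) for m in mark_of(p,n)[:3]])
p2=camera('top');P=cloud(p2)
q=near(P,(.6426,.0205),.085,.016,.028); print('light top',len(q),((q.min(0)+q.max(0))/2).round(4),np.ptp(q,0).round(4))
E
python3 d.py
```

```text
1297 [0.61434418 0.27208948 0.02676922] 0.12013918939948426 rel [ 0.00181474 -0.00348975  0.16264645]
5554 ((604.1103515625, 273.14752197265625), (130.0998992919922, 121.11498260498047), 7.18337869644165)
stirrer_spot []
squat_jar_mid [(array([258., 158.]), 0.95, array([0.4932, 0.3929, 0.071 ])), (array([196., 319.]), 0.85, array([0.6164, 0.2717, 0.071 ])), (array([141., 138.]), 0.6, array([0.5963, 0.4419, 0.071 ]))]
stone_mid [(array([320., 217.]), 0.61, array([0.4207, 0.3177, 0.024 ]))]
light top 3090 [0.643  0.0217 0.0222] [0.1377 0.1387 0.0116]
pos [0.6143 0.2695 0.2835] yaw 24.12 tilt [ 4.e-04 -4.e-04 -1.e+00] w 1.001 F [ 0.2  0.5 -1.3] t 13.8 j [ -11.8   26.1  -22.7   83.7   10.3   72.2 -101.5]
```

View pics/w7.png

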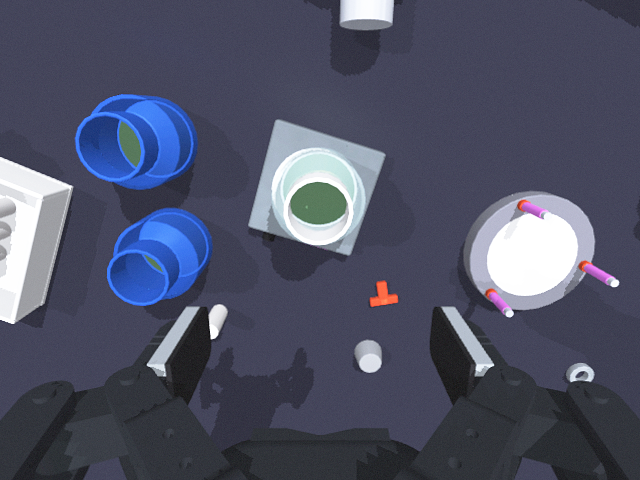

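Emit:
servo_tool:
  commands: "0 1 -2 30 0; 0 1 -2 80 0; 0 1 -2 130 0; 0 1 -2 165 0; 0 1 -2 178 0"

```text
time_s: 14.42
position: [0.6131, 0.2717, 0.103]
eef_rot: [[0.912, 0.41, -0.003], [0.41, -0.912, -0.002], [-0.004, 0.0, -1.0]]
ft_force: [-0.5, -0.0, 0.0]
width: 0.995
```

Emit:
servo_tool:
  commands: "0 0 0 8 0; 0 0 0 12 0; 0 0 0 12 0"

```text
time_s: 14.8
position: [0.6147, 0.2732, 0.0943]
eef_rot: [[0.912, 0.41, 0.002], [0.41, -0.912, 0.001], [0.002, 0.0, -1.0]]
ft_force: [-0.6, -0.3, 0.1]
width: 1.001
```

```bash
python3 - <<'E'
from h import *
s=observe();p=camera('wrist');save(p,'w8');P=cloud(p,s)
R=np.array(s['eef_rot'])
q=near(P,(.6135,.27),.045,.107,.13);c=circ(q);print(len(q),c,np.median(q[:,2]),'rel',R.T@(np.r_[c[:2],.12]-s['position']))
E
python3 d.py
```

```text
10841 [0.61548966 0.2710629  0.02724984] 0.11868085621017835 rel [-9.62408574e-05  2.33387406e-03 -2.56941325e-02]
pos [0.6147 0.2733 0.0944] yaw 24.22 tilt [ 1.7e-03  7.0e-04 -1.0e+00] w 0.999 F [ 0.1 -0.7  1.3] t 14.85 j [ -13.5   35.8  -20.5   94.4   15.    52.4 -105.4]
```

View pics/w8.png

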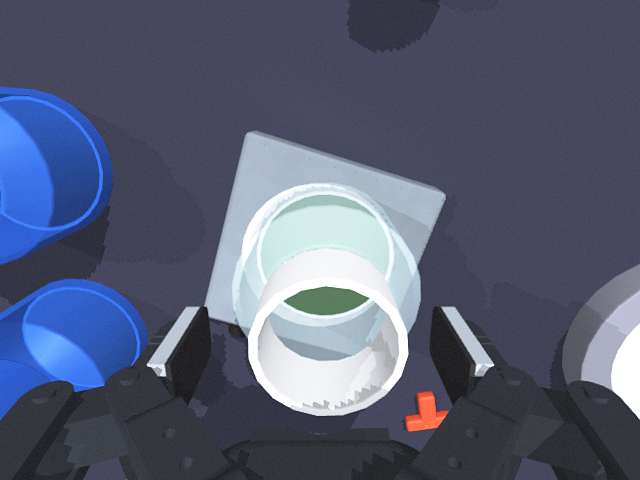

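Emit:
servo_tool:
  commands: "0 0 2 0 0; 0.5 0 2 0 0; 0.5 0 2 0 0; 0.5 0 2 0 0; 0.5 0 2 0 0"

```text
time_s: 15.48
position: [0.6153, 0.271, 0.0939]
eef_rot: [[0.912, 0.41, 0.001], [0.41, -0.912, -0.0], [0.001, 0.0, -1.0]]
ft_force: [-0.2, -1.4, 5.3]
width: 0.668
```

Emit:
servo_tool:
  commands: "0.5 0 0 0 0; 0.5 0 0 0 0"

```text
time_s: 15.72
position: [0.6153, 0.271, 0.0939]
eef_rot: [[0.912, 0.41, 0.001], [0.41, -0.912, -0.0], [0.001, 0.0, -1.0]]
ft_force: [0.3, -1.9, 4.9]
width: 0.669
```

Emit:
servo_tool:
  commands: "0.5 0 0 -5 0; 0.5 0 0 -20 0; 0.5 0 0 -45 0; 0.5 0 0 -70 0; 0.5 0 0 -85 0"

```text
time_s: 16.35
position: [0.6152, 0.2717, 0.1801]
eef_rot: [[0.912, 0.411, 0.002], [0.411, -0.912, 0.001], [0.002, -0.0, -1.0]]
ft_force: [0.1, -0.0, -3.3]
width: 0.666
```

```bash
python3 d.py .6427 .021 .18; python3 - <<'E'
from h import *
s=observe();p=camera('wrist');P=cloud(p,s)
R=np.array(s['eef_rot']); pos=np.array(s['position'])
q=near(P,pos[:2],.045,pos[2]+.015,pos[2]+.035);c=circ(q);print(len(q),c,np.median(q[:,2]),'rel',R.T@(np.r_[c[:2],pos[2]+.027]-s['position']))
# stirrer
q=near(P,(.606,.2725),.1,.016,.028);print(len(q),cv2.minAreaRect((q[:,:2]*1000).astype(np.float32)))
p=camera('scene');save(p,'s9');P=cloud(p);q=near(P,(.606,.2725),.1,.018,.026);print(len(q),cv2.minAreaRect((q[:,:2]*1000).astype(np.float32)))
E
```

```text
pos [0.6152 0.2717 0.1801] yaw 24.24 tilt [ 0.0016  0.001  -1.    ] w 0.666 F [ 0.1 -0.  -3.3] t 16.35 j [ -12.4   30.8  -21.9   90.5   12.6   61.1 -103.4]
delta [-7.790e+01  2.399e+02 -1.000e-01] 252.2
11745 [0.61517114 0.27319599 0.02759382] 0.20570883785959515 rel [ 0.00064936 -0.00139476 -0.02699844]
7964 ((610.974853515625, 273.877685546875), (116.44864654541016, 121.05997467041016), 7.151983737945557)
2081 ((605.5382080078125, 269.77227783203125), (130.21929931640625, 121.78511810302734), 7.761549949645996)
```

View pics/s9.png

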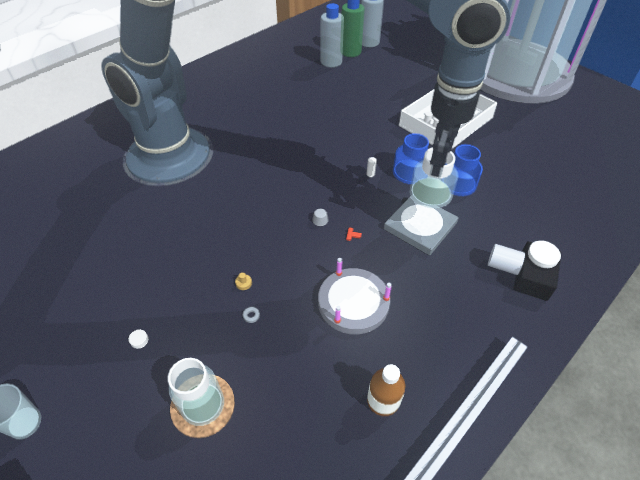

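Emit:
servo_tool:
  commands: "0.5 -4 12 0 0; 0.5 -13 40 0 0; 0.5 -26 80 0 0; 0.5 -39 120 0 0; 0.5 -52 160 0 0"

```text
time_s: 17.08
position: [0.6324, 0.101, 0.1767]
eef_rot: [[0.912, 0.409, -0.003], [0.409, -0.912, -0.001], [-0.003, 0.0, -1.0]]
ft_force: [1.0, 0.2, -3.9]
width: 0.669
```

Emit:
servo_tool:
  commands: "0.5 -13 40 0 0; 0.5 -22 68 0 0; 0.5 -26 79 0 0; 0.5 -26 79 0 0; 0.5 -26 79 0 0"

```text
time_s: 17.7
position: [0.6415, 0.0235, 0.1781]
eef_rot: [[0.911, 0.413, -0.0], [0.413, -0.911, 0.001], [0.0, -0.001, -1.0]]
ft_force: [-0.0, 0.4, -3.6]
width: 0.668
```

```bash
python3 - <<'E'
from h import *
ps=[]
for i in range(2):
    s=observe();ps.append(s['position']);p=camera('wrist');P=cloud(p,s)
R=np.array(s['eef_rot']); pos=np.array(s['position']); print(np.round(ps,4))
save(p,'w10')
q=near(P,pos[:2],.045,pos[2]+.015,pos[2]+.035);c=circ(q);print(len(q),c,np.median(q[:,2]),'rel',R.T@(np.r_[c[:2],pos[2]+.027]-s['position']))
q=near(P,(.6427,.021),.085,.016,.028); print(len(q),((q.min(0)+q.max(0))/2).round(4),np.ptp(q,0).round(4))
p=camera('top');save(p,'t10');P=cloud(p)
q=near(P,(.609,.273),.1,.018,.026);print(len(q),cv2.minAreaRect((q[:,:2]*1000).astype(np.float32)))
for n in ['stirrer_spot']:
    print(n,[(np.round(m['position']),m['conf'],atz(p,m['position'],.022,s).round(4)) for m in mark_of(p,n)[:3]])
# white disc segmentation on stirrer
g=p['color'].min(2)>235; k=np.isfinite(P[...,0])&(np.hypot(P[...,0]-.609,P[...,1]-.273)<.06)&(P[...,2]<.03)&g
rc=np.argwhere(k); print('disc',len(rc), atz(p,rc.mean(0),.0225), P[k].mean(0), np.ptp(P[k],0))
pp=camera('scene');save(pp,'s10');P=cloud(pp);g=pp['color'].min(2)>235; k=np.isfinite(P[...,0])&(np.hypot(P[...,0]-.609,P[...,1]-.273)<.06)&(P[...,2]<.03)&g
print('disc scene',k.sum(),P[k].mean(0),np.ptp(P[k],0))
E
```

```text
[[0.6415 0.0235 0.1781]
 [0.6415 0.0235 0.1783]]
11758 [0.64156075 0.02505773 0.02759197] 0.20389113591757588 rel [ 0.00065665 -0.00141812 -0.02699825]
9447 [0.656  0.0205 0.0222] [0.1126 0.1395 0.0115]
2870 ((606.5856323242188, 274.5958251953125), (126.07096862792969, 121.55130767822266), 6.308531284332275)
stirrer_spot [(array([212., 214.]), 0.8, array([0.6105, 0.2745, 0.022 ]))]
disc 1468 [0.60954413 0.27438041 0.0225    ] [0.60960544 0.27441797 0.02258548] [0.09328249 0.09478608 0.0113223 ]
disc scene 982 [0.60922717 0.2715589  0.02279188] [0.08968625 0.09004244 0.00842664]
```

View pics/w10.png

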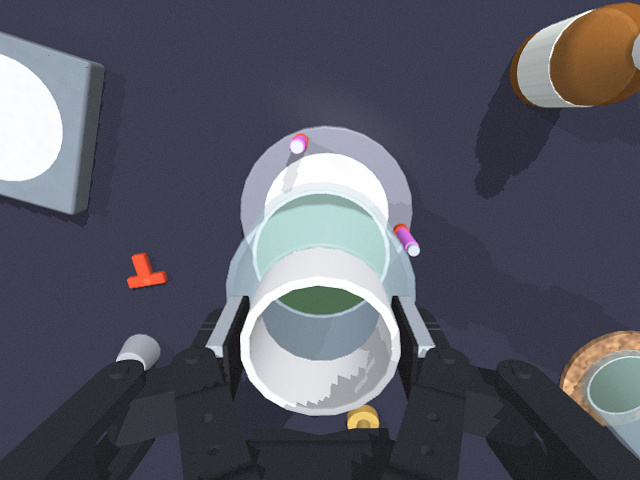

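View pics/s10.png

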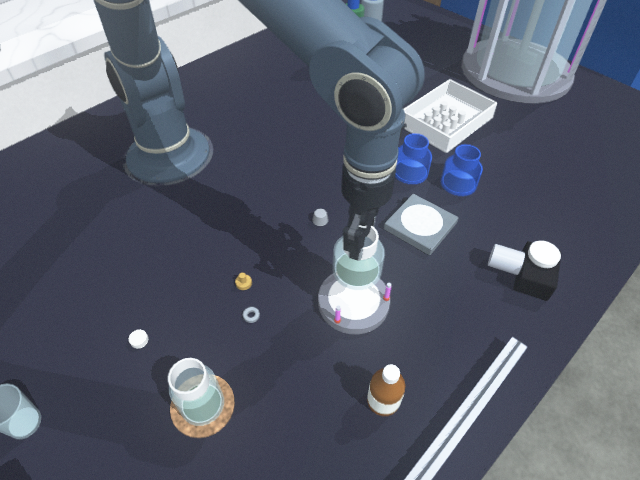

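```bash
python3 - <<'E'
from h import *
from scipy.spatial import ConvexHull
from scipy.optimize import least_squares
def edge(P,xy):
    q=near(P,xy,.085,.019,.026)[:,:2]
    # outer points by angle
    c=np.array(xy)
    for it in range(3):
        a=np.arctan2(*(q-c).T[::-1]); r=np.hypot(*(q-c).T); pts=[]
        for b in np.linspace(-np.pi,np.pi,73):
            k=np.abs(a-b)<.05
            if k.sum()>3:
                m=np.sort(r[k])[-1]
                if m>.06: pts.append(q[k][np.argmax(r[k])])
        pts=np.array(pts)
        c=least_squares(lambda c:np.hypot(*(pts-c).T)-.0695,c,loss='soft_l1',f_scale=.001).x
    return c,len(pts),np.abs(np.hypot(*(pts-c).T)-.0695).mean()
for n in ['wrist','top','scene']:
    s=observe();p=camera(n);P=cloud(p,s if n=='wrist' else None)
    print(n,edge(P,(.6427,.021)))
    q=near(P,(.6427,.021),.075,.06,.0735)
    q=q[np.hypot(q[:,0]-.6427,q[:,1]-.021)>.05]
    ang=np.degrees(np.arctan2(q[:,1]-.021,q[:,0]-.6427))
    h,e=np.histogram(ang,36,(-180,180)); print([(int(a),int(b)) for a,b in zip(e,h) if b])
    pos=np.array(s['position'])
    q=near(P,pos[:2],.045,pos[2]+.02,pos[2]+.035);print('rim',circ(q,.0272),len(q))
print(pos)
E
```

```text
wrist (array([0.64269904, 0.02063616]), 42, np.float64(0.0002504172199758006))
[(-90, 8), (-80, 174), (30, 25), (40, 151)]
rim [0.64154375 0.02378755 0.0272    ] 9241
top (array([0.64390481, 0.02134908]), 27, np.float64(0.0004913765020813915))
[(150, 2), (160, 16)]
rim [0.59307905 0.04962169 0.0272    ] 43
scene (array([0.64212818, 0.01760319]), 57, np.float64(0.0006431832068279213))
[(-90, 8), (-80, 28), (30, 16), (40, 14)]
rim [0.64105228 0.01788118 0.0272    ] 181
[0.64184221 0.0217885  0.17838083]
```

Emit:
servo_tool:
  commands: "0.5 1 1 6 0; 0.5 1 1 22 0; 0.5 1 1 42 0; 0.5 1 1 60 0; 0.5 1 1 72 0"

```text
time_s: 18.73
position: [0.6423, 0.0206, 0.1042]
eef_rot: [[0.912, 0.41, -0.002], [0.41, -0.912, -0.0], [-0.002, -0.001, -1.0]]
ft_force: [0.1, -0.0, -2.6]
width: 0.668
```

Emit:
servo_tool:
  commands: "0.5 0 0 5 0; 0.5 0 0 8 0; 0.5 0 0 10 0; 0.5 0 0 11 0; 0.5 0 0 11 0"

```text
time_s: 19.35
position: [0.6433, 0.0207, 0.0956]
eef_rot: [[0.912, 0.41, 0.001], [0.41, -0.912, -0.0], [0.0, 0.0, -1.0]]
ft_force: [-0.0, -0.3, -3.1]
width: 0.672
```

```bash
python3 d.py;  python3 - <<'E'
from h import *
p=camera('scene');save(p,'s11');P=cloud(p)
q=near(P,(.6426,.02),.045,.1,.13);print('rim',circ(q,.0272),len(q), np.percentile(q[:,2],95))
cv2.imwrite('pics/s11c.png',cv2.resize(cv2.cvtColor(p['color'][200:360,280:440],cv2.COLOR_RGB2BGR),None,fx=3.5,fy=3.5))
E
```

```text
pos [0.6433 0.0207 0.0956] yaw 24.22 tilt [ 6.e-04 -0.e+00 -1.e+00] w 0.672 F [-0.  -0.3 -3.1] t 19.35 j [  7.7  33.1 -18.7  98.7  13.2  50.4 -82.4]
rim [0.64222802 0.01663663 0.0272    ] 268 0.12349289084970293
```

View pics/s11c.png

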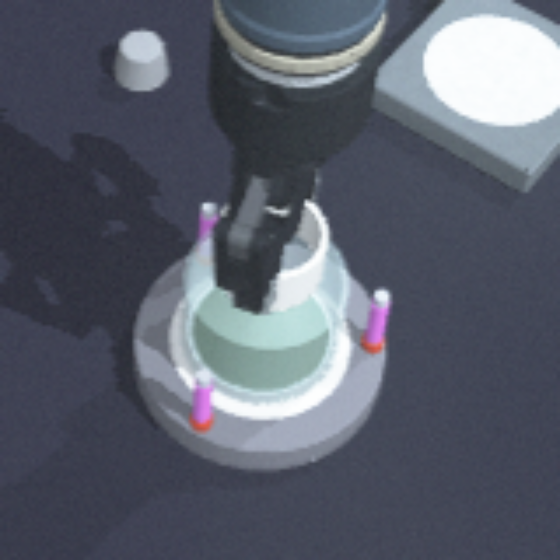

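Well centred between the rods. I'll lower the last couple of millimetres until it touches.

Emit:
servo_tool:
  commands: "0.5 0 0 1 0; 0.5 0 0 2 0; 0.5 0 0 2 0"

```text
time_s: 19.77
position: [0.6435, 0.0207, 0.094]
eef_rot: [[0.912, 0.41, 0.001], [0.41, -0.912, -0.0], [0.001, 0.0, -1.0]]
ft_force: [-1.6, -0.9, 1.3]
width: 0.667
```

Emit:
servo_tool:
  commands: "0.5 0 0 1 0; 0.5 0 0 1 0; 0.5 0 0 1 0"

```text
time_s: 20.15
position: [0.6435, 0.0207, 0.0939]
eef_rot: [[0.912, 0.41, 0.001], [0.41, -0.912, -0.0], [0.001, 0.001, -1.0]]
ft_force: [-2.5, -1.4, 8.2]
width: 0.666
```

Emit:
servo_tool:
  commands: "0.5 0 0 -1 0; 0.25 0 0 -1 0; 0 0 0 -1 0; 0 0 0 -1 0; 0 0 0 -1 0"

```text
time_s: 20.78
position: [0.6432, 0.0208, 0.0932]
eef_rot: [[0.912, 0.41, 0.0], [0.41, -0.912, -0.0], [0.0, 0.0, -1.0]]
ft_force: [0.1, -0.5, 0.9]
width: 1.0
```

Emit:
servo_tool:
  commands: "0 0 0 -10 0; 0 0 0 -40 0; 0 0 0 -100 0; 0 0 0 -160 0; 0 0 0 -186 0"

```text
time_s: 21.4
position: [0.6447, 0.0213, 0.2849]
eef_rot: [[0.912, 0.41, 0.008], [0.41, -0.912, 0.001], [0.007, 0.003, -1.0]]
ft_force: [0.1, -0.2, -1.2]
width: 0.999
```

```bash
cat > fit.py <<'E'
from h import *
from scipy.optimize import least_squares
def edge(P,xy,z0=.019,z1=.026,R=.0695):
    q=near(P,xy,R+.015,z0,z1)[:,:2]; c=np.array(xy)
    for it in range(3):
        a=np.arctan2(*(q-c).T[::-1]); r=np.hypot(*(q-c).T); pts=[]
        for b in np.linspace(-np.pi,np.pi,73):
            k=np.abs(a-b)<.05
            if k.sum()>3 and r[k].max()>R-.0095: pts.append(q[k][np.argmax(r[k])])
        pts=np.array(pts)
        c=least_squares(lambda c:np.hypot(*(pts-c).T)-R,c,loss='soft_l1',f_scale=.001).x
    return c.round(4),len(pts)
E
python3 - <<'E'
from fit import *
for n in ['wrist','top','scene']:
    s=observe();p=camera(n);P=cloud(p,s if n=='wrist' else None); save(p,n+'12')
    print(n,edge(P,(.6427,.021)))
    q=near(P,(.6426,.021),.045,.107,.13);print('rim',circ(q,.0272),len(q),np.median(q[:,2]))
E
python3 d.py .6053 -.3143 .28
```

```text
wrist (array([0.6425, 0.0209]), 71)
rim [0.64276609 0.02192057 0.0272    ] 1266 0.12017189016375099
top (array([0.6434, 0.0208]), 42)
rim [0.64096094 0.02199544 0.0272    ] 130 0.1188818223976032
scene (array([0.6423, 0.0176]), 56)
rim [0.64201219 0.0178545  0.0272    ] 392 0.1172151484528361
pos [0.6439 0.021  0.2815] yaw 24.23 tilt [ 4.1e-03  1.0e-04 -1.0e+00] w 0.997 F [-0.5 -0.6 -1. ] t 21.55 j [  9.3  23.2 -20.9  88.    8.6  70.1 -78.7]
delta [-172.7  289.9    1.3] 337.5
```

View pics/wrist12.png

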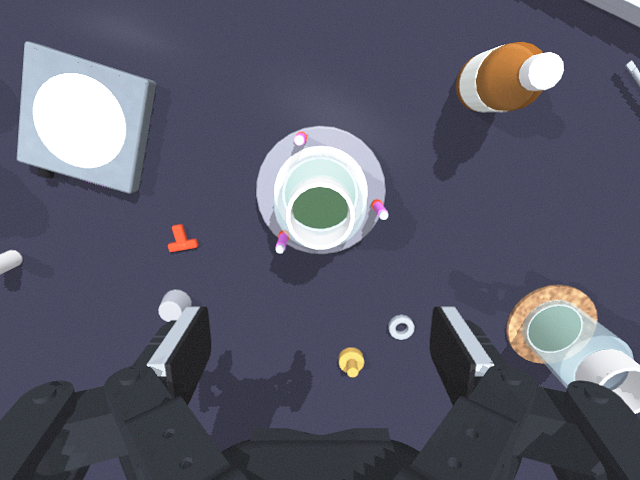

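Emit:
servo_tool:
  commands: "0 -20 34 0 0; 0 -50 85 0 0; 0 -80 136 0 0; 0 -110 187 0 0; 0 -140 236 0 0"

```text
time_s: 22.18
position: [0.611, -0.2537, 0.2772]
eef_rot: [[0.912, 0.41, -0.003], [0.41, -0.912, 0.001], [-0.002, -0.002, -1.0]]
ft_force: [0.1, 0.1, -0.4]
width: 0.994
```

Emit:
servo_tool:
  commands: "0 -25 44 0 0; 0 -33 54 0 0; 0 -33 54 20 0; 0 -33 54 70 0; 0 -33 54 120 0"

```text
time_s: 22.8
position: [0.6041, -0.313, 0.1571]
eef_rot: [[0.911, 0.412, -0.001], [0.412, -0.911, 0.001], [-0.0, -0.001, -1.0]]
ft_force: [0.7, -0.1, -0.7]
width: 1.001
```

```bash
python3 d.py .6053 -.3143 .0985; python3 - <<'E'
from h import *
s=observe();p=camera('wrist');save(p,'w13');P=cloud(p,s);R=np.array(s['eef_rot'])
q=near(P,(.6053,-.3143),.045,.118,.135);c=circ(q,.0272);print(len(q),'rel',R.T@(np.r_[c[:2],.126]-s['position']))
E
```

```text
pos [ 0.6041 -0.313   0.1571] yaw 24.32 tilt [-7.0e-04  1.3e-03 -1.0e+00] w 1.001 F [ 0.7 -0.1 -0.7] t 22.8 j [ 33.7  31.8 -14.3  90.7   8.7  58.6 -48.9]
delta [ 0.6  1.7 58.6] 58.6
3445 rel [0.00047094 0.00136793 0.03108652]
```

View pics/w13.png

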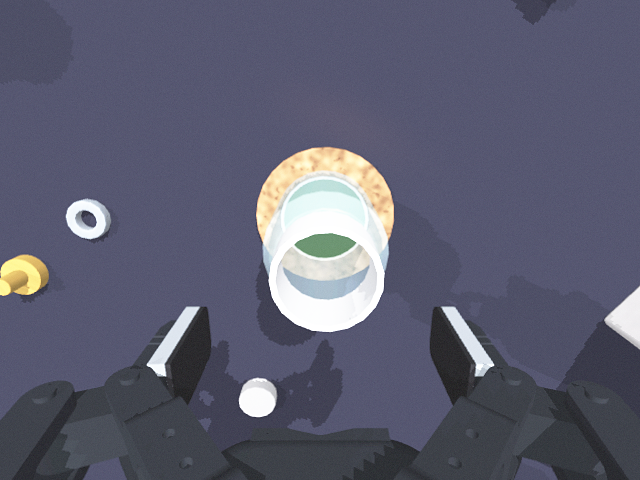

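Emit:
servo_tool:
  commands: "0 0 1 25 0; 0 0 1 45 0; 0 0 2 55 0; 0 0 2 60 0; 0 0 2 60 0"

```text
time_s: 23.48
position: [0.6055, -0.3166, 0.0997]
eef_rot: [[0.912, 0.41, 0.001], [0.41, -0.912, -0.0], [0.0, 0.0, -1.0]]
ft_force: [0.5, 0.8, -0.1]
width: 1.003
```

Emit:
servo_tool:
  commands: "0 0 0 0 0; 0.5 0 0 0 0; 0.5 0 0 0 0; 0.5 0 0 0 0; 0.5 0 0 0 0"

```text
time_s: 24.1
position: [0.6056, -0.3165, 0.1002]
eef_rot: [[0.912, 0.41, 0.001], [0.41, -0.912, -0.0], [0.001, 0.001, -1.0]]
ft_force: [-0.9, 1.1, 6.9]
width: 0.675
```

Emit:
servo_tool:
  commands: "0.5 0 0 0 0; 0.5 0 0 -5 0; 0.5 0 0 -20 0; 0.5 0 0 -45 0; 0.5 0 0 -75 0"

```text
time_s: 24.72
position: [0.6047, -0.3165, 0.1748]
eef_rot: [[0.912, 0.41, -0.001], [0.41, -0.912, 0.001], [-0.001, -0.001, -1.0]]
ft_force: [0.3, -0.7, -3.4]
width: 0.668
```

```bash
python3 d.py .6095 .273 .25; python3 - <<'E'
from h import *
p=camera('scene');save(p,'s14')
E
```

```text
pos [ 0.6047 -0.3165  0.1748] yaw 24.22 tilt [-1.2e-03  5.0e-04 -1.0e+00] w 0.668 F [ 0.3 -0.7 -3.4] t 24.725 j [ 33.9  31.1 -14.4  89.5   8.5  60.6 -48.5]
delta [ 246.1 -535.7  -74.8] 594.3
```

View pics/s14.png

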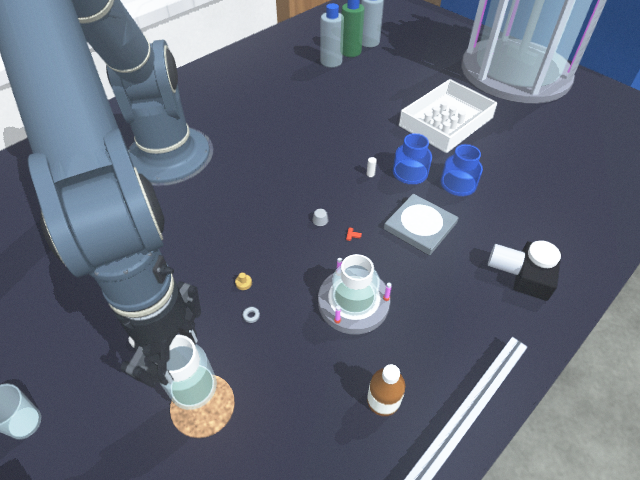

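Emit:
servo_tool:
  commands: "0.5 4 -9 -15 0; 0.5 14 -30 -40 0; 0.5 30 -65 -65 0; 0.5 50 -108 -75 0; 0.5 70 -152 -75 0"

```text
time_s: 25.4
position: [0.6071, -0.1454, 0.2514]
eef_rot: [[0.911, 0.412, 0.003], [0.412, -0.911, 0.0], [0.003, 0.001, -1.0]]
ft_force: [0.7, 0.3, -3.2]
width: 0.67
```

Emit:
servo_tool:
  commands: "0.5 20 -44 0 0; 0.5 40 -88 0 0; 0.5 60 -132 0 0; 0.5 80 -176 0 0; 0.5 100 -220 0 0"

```text
time_s: 26.02
position: [0.6063, 0.0961, 0.2502]
eef_rot: [[0.911, 0.412, 0.0], [0.412, -0.911, 0.0], [0.0, -0.0, -1.0]]
ft_force: [1.2, -1.2, -2.2]
width: 0.672
```

Emit:
servo_tool:
  commands: "0.5 20 -44 0 0; 0.5 40 -86 0 0; 0.5 58 -122 0 0; 0.5 70 -149 0 0; 0.5 76 -164 0 0"

```text
time_s: 26.65
position: [0.6075, 0.277, 0.2499]
eef_rot: [[0.91, 0.414, -0.001], [0.414, -0.91, 0.001], [-0.0, -0.001, -1.0]]
ft_force: [-0.9, 0.2, -2.9]
width: 0.67
```

Emit:
servo_tool:
  commands: "0.5 0 0 8 0; 0.5 0 0 30 0; 0.5 0 0 60 0; 0.5 0 0 80 0; 0.5 0 0 90 0"

```text
time_s: 27.28
position: [0.6094, 0.2716, 0.1578]
eef_rot: [[0.913, 0.409, -0.002], [0.409, -0.913, -0.002], [-0.002, 0.001, -1.0]]
ft_force: [-0.0, 0.8, -3.4]
width: 0.667
```

Emit:
servo_tool:
  commands: "0.5 0 0 0 0; 0.5 0 0 0 0"

```text
time_s: 27.52
position: [0.6103, 0.2736, 0.1605]
eef_rot: [[0.912, 0.41, 0.002], [0.41, -0.912, 0.001], [0.002, -0.0, -1.0]]
ft_force: [-0.6, 0.8, -2.8]
width: 0.668
```

```bash
python3 d.py .6095 .273 .116; python3 - <<'E'
from fit import *
for n in ['wrist','scene','top']:
    s=observe();p=camera(n);P=cloud(p,s if n=='wrist' else None);save(p,n+'15')
    q=near(P,(.607,.273),.1,.018,.026);print(n,len(q),cv2.minAreaRect((q[:,:2]*1000).astype(np.float32)))
    pos=np.array(s['position'])
    q=near(P,pos[:2],.045,pos[2]+.018,pos[2]+.035);print('rim',circ(q,.0272),len(q))
    g=p['color'].min(2)>235; k=np.isfinite(P[...,0])&(np.hypot(P[...,0]-.609,P[...,1]-.273)<.06)&(P[...,2]<.03)&(P[...,2]>.015)&g
    q=P[k]; 
    if n!='top' and len(q)>100: print('disc',edge(q[None],(.6095,.273),.015,.03,.0455), np.ptp(q,0))
E
```

```text
pos [0.6103 0.2736 0.1605] yaw 24.22 tilt [ 0.002  0.001 -1.   ] w 0.668 F [-0.6  0.8 -2.8] t 27.525 j [ -11.9   31.7  -23.1   92.    13.9   59.  -104.8]
delta [-1.1  0.2 44.5] 44.5
wrist 10970 ((609.7061157226562, 273.84014892578125), (119.1298599243164, 120.85340118408203), 7.147879600524902)
rim [0.61084388 0.27527582 0.0272    ] 10142
disc (array([0.61  , 0.2742]), 38) [0.06473384 0.09018965 0.00471482]
scene 1706 ((604.7866821289062, 270.59967041015625), (130.0489044189453, 123.1146011352539), 7.329089164733887)
rim [0.6124545  0.26618386 0.0272    ] 233
disc (array([0.6078, 0.2731]), 36) [0.06633148 0.0875647  0.00819908]
top 870 ((614.5928955078125, 238.43258666992188), (118.89252471923828, 53.49213409423828), 9.105896949768066)
rim [0.63367749 0.26096676 0.0272    ] 40
```

View pics/wrist15.png

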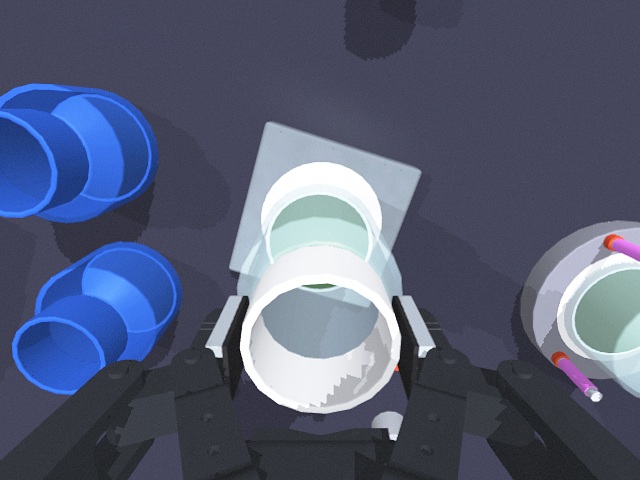

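View pics/scene15.png

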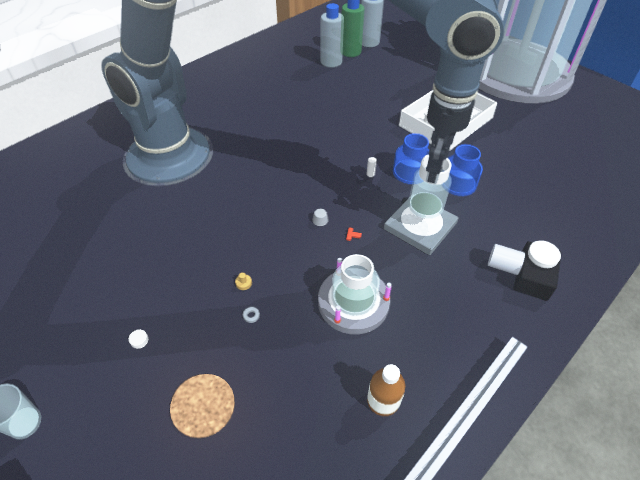

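Emit:
servo_tool:
  commands: "0.5 0 0 8 0; 0.5 0 0 22 0; 0.5 0 0 33 0; 0.5 0 0 39 0; 0.5 0 0 41 0"

```text
time_s: 28.3
position: [0.6094, 0.2731, 0.1175]
eef_rot: [[0.912, 0.41, -0.001], [0.41, -0.912, -0.0], [-0.001, 0.0, -1.0]]
ft_force: [-0.7, -0.2, -1.5]
width: 0.67
```

Emit:
servo_tool:
  commands: "0.5 0 0 1 0; 0.5 0 0 2 0; 0.5 0 0 2 0"

```text
time_s: 28.68
position: [0.6097, 0.2732, 0.1165]
eef_rot: [[0.912, 0.41, 0.0], [0.41, -0.912, 0.0], [0.0, 0.0, -1.0]]
ft_force: [0.6, -0.4, -3.1]
width: 0.67
```

Emit:
servo_tool:
  commands: "0.5 0 0 1 0; 0.5 0 0 1 0; 0.5 0 0 1 0"

```text
time_s: 29.05
position: [0.6101, 0.2735, 0.1163]
eef_rot: [[0.912, 0.41, 0.001], [0.41, -0.912, 0.0], [0.001, 0.0, -1.0]]
ft_force: [-1.9, -0.8, 4.0]
width: 0.668
```

Contact. I'll release it, rise, and head for the stone.

Emit:
servo_tool:
  commands: "0.5 0 0 0 0; 0.25 0 0 0 0; 0 0 0 0 0; 0 0 0 0 0; 0 0 0 0 0"

```text
time_s: 29.68
position: [0.6096, 0.2732, 0.1151]
eef_rot: [[0.912, 0.41, -0.0], [0.41, -0.912, -0.0], [-0.0, 0.0, -1.0]]
ft_force: [0.2, -0.2, -0.7]
width: 0.999
```

Emit:
servo_tool:
  commands: "0 0 0 -10 0; 0 0 0 -40 0; 0 0 0 -90 0; 0 0 0 -130 0; 0 0 0 -150 0"

```text
time_s: 30.3
position: [0.6104, 0.274, 0.2693]
eef_rot: [[0.912, 0.41, 0.005], [0.41, -0.912, 0.002], [0.005, -0.0, -1.0]]
ft_force: [0.4, 0.6, -0.4]
width: 1.001
```

```bash
python3 d.py .4195 .3175 .266; python3 - <<'E'
from fit import *
for n in ['wrist','scene','top']:
    s=observe();p=camera(n);P=cloud(p,s if n=='wrist' else None);save(p,n+'16')
    q=near(P,(.607,.273),.1,.018,.026);print(n,len(q),cv2.minAreaRect((q[:,:2]*1000).astype(np.float32)))
    q=near(P,(.6095,.2735),.045,.13,.15);print('rim',circ(q,.0272),len(q)) if len(q)>20 else 0
    q=near(P,(.4195,.3175),.022,.04,.055);print('stone',len(q),((q.min(0)+q.max(0))/2).round(4),np.ptp(q,0).round(4)) if len(q) else 0
    print([(np.round(m['position']),m['conf'],atz(p,m['position'],.024,s).round(4)) for m in mark_of(p,'stone_mid')[:3]])
    q=near(P,(.49,.37),.1,.088,.1); print('blue',circ(q,.0272),len(q))
E
```

```text
pos [0.6104 0.274  0.2693] yaw 24.23 tilt [ 0.0047  0.0024 -1.    ] w 1.001 F [ 0.4  0.6 -0.4] t 30.3 j [ -11.1   26.6  -24.3   85.2   11.3   70.3 -102.7]
delta [-156.3 -118.     2.5] 195.9
wrist 6460 ((604.341796875, 273.2005615234375), (129.93621826171875, 120.89289855957031), 7.055992603302002)
rim [0.60950324 0.27616311 0.0272    ] 1624
stone 181 [0.4192 0.3181 0.0452] [0.019  0.0158 0.0102]
[(array([326., 219.]), 0.78, array([0.4199, 0.3178, 0.024 ]))]
blue [0.48260472 0.39682597 0.0272    ] 1470
scene 1258 ((606.647216796875, 270.3181457519531), (128.50955200195312, 123.46934509277344), 8.065604209899902)
rim [0.60870881 0.27294019 0.0272    ] 347
stone 55 [0.4188 0.3172 0.0463] [0.0192 0.0203 0.0114]
[(array([167., 372.]), 0.6, array([0.4181, 0.3207, 0.024 ]))]
blue [0.48222122 0.39487003 0.0272    ] 226
top 1020 ((610.2833251953125, 273.1426086425781), (118.81108856201172, 117.2633056640625), 6.743660926818848)
rim [0.60833383 0.27501082 0.0272    ] 176
[]h.py:33: RuntimeWarning: Mean of empty slice.
  c0=np.r_[q[:,:2].mean(0),r or .03]
  ret = um.true_divide(
Traceback (most recent call last):
  File "h.py", line 35, in circ
    return least_squares(f,c0,loss='soft_l1',f_scale=.002).x
           ~~~~~~~~~~~~~^^^^^^^^^^^^^^^^^^^^^^^^^^^^^^^^^^
ValueError: Initial guess is outside of provided bounds
```

View pics/wrist16.png

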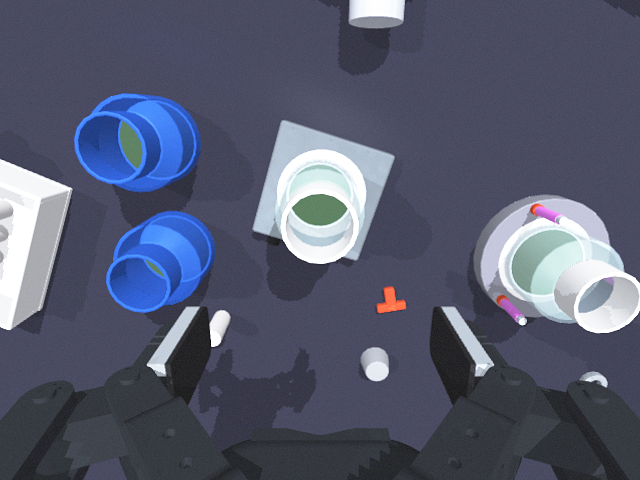

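Emit:
servo_tool:
  commands: "0.5 -20 -15 0 0; 0.5 -60 -46 0 0; 0.5 -105 -80 0 0; 0.5 -145 -110 30 0; 0.5 -156 -119 70 0"

```text
time_s: 31.22
position: [0.4153, 0.3189, 0.1948]
eef_rot: [[0.91, 0.414, 0.001], [0.414, -0.91, 0.0], [0.001, -0.0, -1.0]]
ft_force: [0.4, -0.1, -0.8]
width: 0.501
```

Emit:
servo_tool:
  commands: "0.5 0 0 30 0; 0.5 0 0 60 0; 0.5 0 0 80 0; 0.5 0 0 85 0; 0.5 0 0 85 0"

```text
time_s: 31.85
position: [0.4184, 0.3176, 0.11]
eef_rot: [[0.912, 0.41, -0.001], [0.41, -0.912, -0.0], [-0.001, 0.0, -1.0]]
ft_force: [0.5, -0.2, 0.2]
width: 0.497
```

```bash
python3 d.py .419 .3175 .034; python3 - <<'E'
from fit import *
s=observe();p=camera('wrist');P=cloud(p,s);save(p,'w17');R=np.array(s['eef_rot']);pos=np.array(s['position'])
q=near(P,(.419,.3175),.03,.043,.056);print('stone',len(q),((q.min(0)+q.max(0))/2).round(4),np.ptp(q,0).round(4),q.mean(0))
c=(q.min(0)+q.max(0))/2; c[2]=.048; print('rel',R.T@(c-pos))
print('tcp proj at z.048',proj(p,[pos[0],pos[1],.048],s))
print([(np.round(m['position']),m['conf'],atz(p,m['position'],.024,s).round(4)) for m in mark_of(p,'stone_mid')[:3]])
E
```

```text
pos [0.4184 0.3176 0.11  ] yaw 24.23 tilt [-8.e-04 -4.e-04 -1.e+00] w 0.497 F [ 0.5 -0.2  0.2] t 31.85 j [ -20.5   23.8  -26.7  113.8   14.6   45.7 -121.3]
delta [ 0.6  0.3 76. ] 76.0
stone 915 [0.4186 0.3201 0.0467] [0.0197 0.0196 0.0074] [0.41923854 0.32040228 0.04850141]
rel [ 0.0013262  -0.00216713  0.06200248]
tcp proj at z.048 [[322.36864972 257.21586097]]
[(array([242., 320.]), 0.85, array([0.4185, 0.3192, 0.024 ]))]
```

View pics/w17.png

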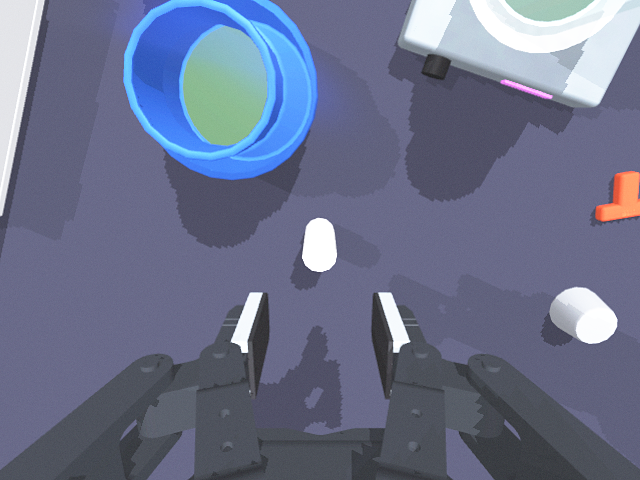

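Emit:
servo_tool:
  commands: "0.5 1 -1 25 0; 0.5 1 -1 50 0; 0.5 1 -1 68 0; 0.5 1 -1 76 0; 0.5 1 -1 76 0"
  force: 25

```text
time_s: 32.58
position: [0.4191, 0.3191, 0.0343]
eef_rot: [[0.912, 0.41, -0.0], [0.41, -0.912, -0.0], [-0.0, 0.0, -1.0]]
ft_force: [-0.4, -0.5, 0.2]
width: 0.498
```

Emit:
servo_tool:
  commands: "0.9 0 0 0 0; 0.9 0 0 0 0; 0.9 0 0 0 0; 0.9 0 0 0 0; 0.9 0 0 0 0"

```text
time_s: 33.2
position: [0.4196, 0.3195, 0.035]
eef_rot: [[0.912, 0.41, 0.001], [0.41, -0.912, 0.001], [0.002, -0.0, -1.0]]
ft_force: [-0.4, -0.3, 6.0]
width: 0.214
```

Emit:
servo_tool:
  commands: "0.9 0 0 -5 0; 0.9 0 0 -25 0; 0.9 0 0 -60 0; 0.9 0 0 -110 0; 0.9 0 0 -160 0"

```text
time_s: 33.83
position: [0.4185, 0.3185, 0.1954]
eef_rot: [[0.912, 0.41, -0.001], [0.41, -0.912, -0.001], [-0.001, 0.0, -1.0]]
ft_force: [0.8, 1.2, -1.4]
width: 0.22
```

```bash
python3 d.py .609 .274 .2 ; python3 - <<'E'
from fit import *
s=observe();p=camera('wrist');save(p,'w18')
E
```

```text
pos [0.4185 0.3185 0.1954] yaw 24.23 tilt [-1.1e-03 -7.0e-04 -1.0e+00] w 0.22 F [ 0.8  1.2 -1.4] t 33.825 j [ -17.9   17.7  -29.2  109.    10.3   55.9 -117.4]
delta [155.4 118.8  -4.8] 195.7
```

View pics/w18.png

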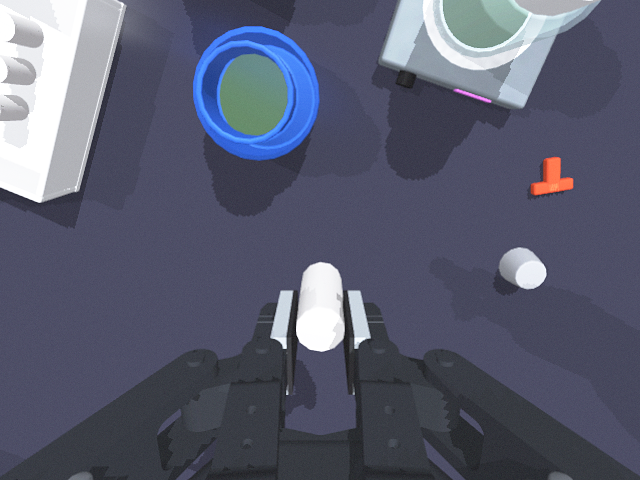

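Emit:
servo_tool:
  commands: "0.9 4 3 -20 0; 0.9 30 23 -30 0; 0.9 70 54 -30 0; 0.9 112 87 -30 0; 0.9 140 108 -30 0"

```text
time_s: 34.5
position: [0.5932, 0.2761, 0.2234]
eef_rot: [[0.913, 0.408, -0.0], [0.408, -0.913, -0.001], [-0.001, 0.001, -1.0]]
ft_force: [0.7, 0.8, -0.1]
width: 0.221
```

Emit:
servo_tool:
  commands: "0.9 13 10 0 0; 0.9 15 12 0 0; 0.9 15 12 0 0; 0.9 15 12 0 0"

```text
time_s: 35.0
position: [0.6082, 0.2742, 0.2247]
eef_rot: [[0.911, 0.412, -0.0], [0.412, -0.911, 0.0], [-0.0, -0.0, -1.0]]
ft_force: [0.9, -0.9, -0.8]
width: 0.217
```

```bash
python3 d.py .609 .274 .145 ; python3 - <<'E'
from fit import *
s=observe();p=camera('wrist');save(p,'w19');P=cloud(p,s);R=np.array(s['eef_rot'])
q=near(P,(.6095,.274),.045,.135,.15)
print(len(q)); c=circ(q,.0272); print(c,'rel',R.T@(np.r_[c[:2],.142]-s['position']))
p=camera('scene');save(p,'s19')
cv2.imwrite('pics/s19c.png',cv2.resize(cv2.cvtColor(p['color'][100:260,340:500],cv2.COLOR_RGB2BGR),None,fx=3.5,fy=3.5))
E
```

```text
pos [0.6082 0.2742 0.2247] yaw 24.35 tilt [-2.e-04  2.e-04 -1.e+00] w 0.217 F [ 0.9 -0.9 -0.8] t 35.0 j [ -11.    28.5  -24.6   88.4   12.6   65.9 -103.7]
delta [ 0.6  0.6 79.7] 79.7
1622
[0.60927803 0.27603263 0.0272    ] rel [ 0.00168161 -0.00118445  0.08267821]
```

View pics/w19.png

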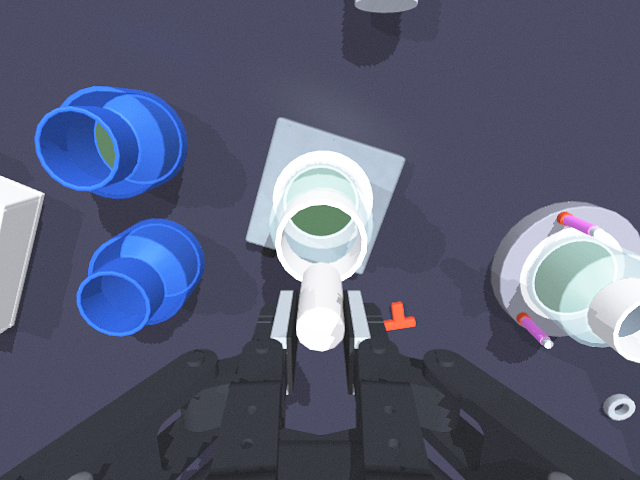

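View pics/s19c.png

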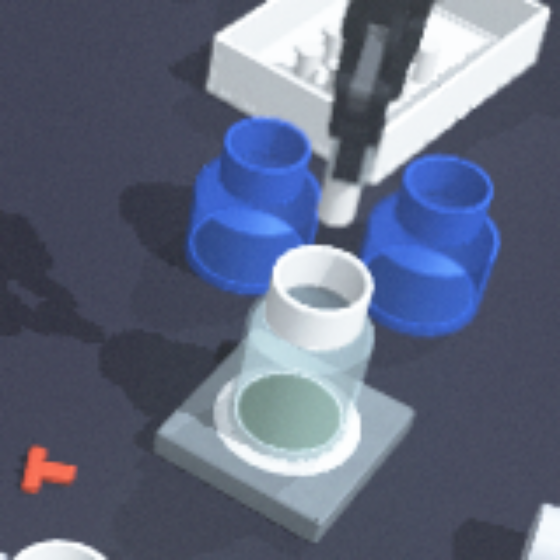

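Emit:
servo_tool:
  commands: "0.9 1 0 15 0; 0.9 1 0 35 0; 0.9 1 0 55 0; 0.9 1 0 68 0; 0.9 1 0 76 0"

```text
time_s: 35.72
position: [0.6102, 0.2734, 0.1468]
eef_rot: [[0.912, 0.41, -0.001], [0.41, -0.912, -0.001], [-0.001, -0.0, -1.0]]
ft_force: [0.4, -0.7, 0.6]
width: 0.215
```

Emit:
servo_tool:
  commands: "0.9 0 0 0 0; 0.9 0 0 0 0"

```text
time_s: 35.98
position: [0.611, 0.2739, 0.149]
eef_rot: [[0.912, 0.41, 0.001], [0.41, -0.912, 0.001], [0.001, -0.0, -1.0]]
ft_force: [-0.6, 0.4, -0.5]
width: 0.214
```

```bash
python3 d.py; python3 - <<'E'
from fit import *
s=observe();p=camera('wrist');save(p,'w20')
E
```

```text
pos [0.611  0.2739 0.149 ] yaw 24.22 tilt [ 1.3e-03  6.0e-04 -1.0e+00] w 0.214 F [-0.6  0.4 -0.5] t 35.975 j [ -11.6   32.5  -23.5   92.4   14.7   58.  -105.4]
```

View pics/w20.png

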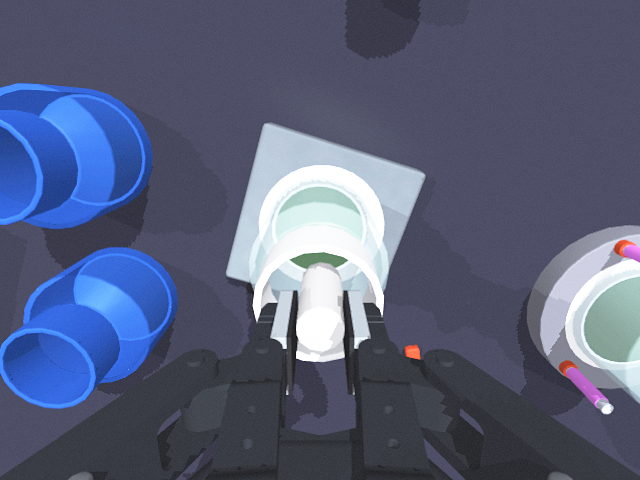

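The stone is inside the neck, so I'll release it.

Emit:
servo_tool:
  commands: "0.6 0 0 0 0; 0.5 0 0 0 0; 0.5 0 0 0 0; 0.5 0 0 0 0; 0.5 0 0 0 0"

```text
time_s: 36.65
position: [0.6105, 0.2736, 0.1483]
eef_rot: [[0.912, 0.41, 0.0], [0.41, -0.912, -0.0], [0.0, 0.0, -1.0]]
ft_force: [-0.6, -0.1, -0.2]
width: 0.5
```

Emit:
servo_tool:
  commands: "0.5 0 0 -20 0; 0.5 0 0 -60 0; 0.5 0 0 -110 0; 0.5 0 0 -130 0"

```text
time_s: 37.15
position: [0.6117, 0.2748, 0.2839]
eef_rot: [[0.912, 0.41, 0.007], [0.41, -0.912, 0.003], [0.007, -0.0, -1.0]]
ft_force: [-0.4, -0.1, -0.6]
width: 0.501
```

```bash
python3 d.py .4225 -.329 .25; python3 - <<'E'
from fit import *
s=observe();p=camera('wrist');save(p,'w21');P=cloud(p,s)
q=near(P,(.6095,.274),.045,.135,.15);print(circ(q,.0272))
for n in ['top','scene']:
    p=camera(n);save(p,n+'21');print([(np.round(m['position']),m['conf'],atz(p,m['position'],.05,s).round(4)) for m in mark_of(p,'stone_mid')[:3]])
E
```

```text
pos [0.6117 0.2748 0.2839] yaw 24.23 tilt [ 0.0066  0.0035 -1.    ] w 0.501 F [-0.4 -0.1 -0.6] t 37.15 j [ -10.7   26.2  -25.    84.    11.4   71.9 -102.7]
delta [-420.6  472.9   30.6] 633.7
[0.60923151 0.27607333 0.0272    ]
[]
[]
```

View pics/w21.png

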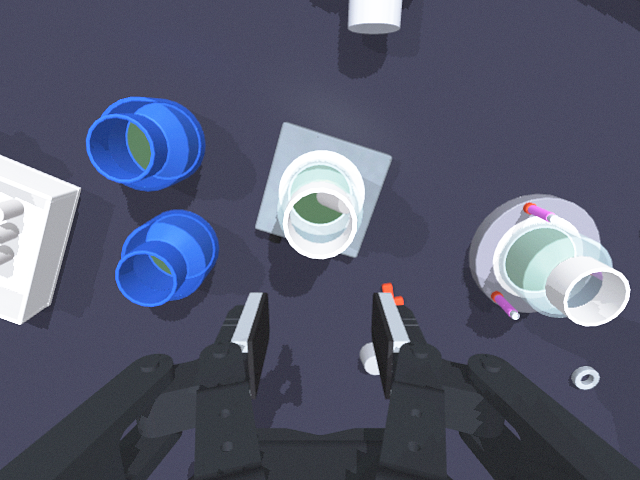

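Emit:
servo_tool:
  commands: "0.3 -13 15 0 0; 0.3 -48 54 0 0; 0.3 -88 99 0 0; 0.3 -128 144 0 0; 0.3 -168 189 0 0"

```text
time_s: 38.02
position: [0.5329, 0.0289, 0.2773]
eef_rot: [[0.913, 0.409, -0.002], [0.409, -0.913, -0.001], [-0.002, 0.0, -1.0]]
ft_force: [0.4, -1.0, 0.6]
width: 0.7
```

Emit:
servo_tool:
  commands: "0.3 -40 45 0 0; 0.3 -80 90 0 0; 0.3 -120 135 0 0; 0.3 -160 180 0 0; 0.3 -200 225 0 0"

```text
time_s: 38.65
position: [0.4422, -0.2573, 0.2776]
eef_rot: [[0.913, 0.409, -0.001], [0.409, -0.913, 0.0], [-0.001, -0.001, -1.0]]
ft_force: [1.7, -0.7, 0.1]
width: 0.7
```

Emit:
servo_tool:
  commands: "0.3 -35 40 0 0; 0.3 -51 58 40 0; 0.3 -51 58 90 0; 0.3 -51 58 140 0; 0.3 -51 58 165 0"

```text
time_s: 39.28
position: [0.4185, -0.3281, 0.1099]
eef_rot: [[0.913, 0.409, -0.005], [0.409, -0.913, 0.003], [-0.004, -0.005, -1.0]]
ft_force: [0.2, -0.7, 0.9]
width: 0.701
```

Emit:
servo_tool:
  commands: "0.3 0 0 0 0; 0.3 0 0 0 0"

```text
time_s: 39.52
position: [0.422, -0.3294, 0.1142]
eef_rot: [[0.912, 0.41, 0.001], [0.41, -0.912, -0.001], [0.0, 0.001, -1.0]]
ft_force: [-0.1, 0.2, 0.5]
width: 0.704
```

```bash
python3 d.py .4225 -.329 .007; python3 - <<'E'
from fit import *
s=observe();p=camera('wrist');P=cloud(p,s);save(p,'w22');R=np.array(s['eef_rot']);pos=np.array(s['position'])
q=near(P,(.4225,-.329),.035,.011,.02);c=(q.min(0)+q.max(0))/2;print(len(q),c,np.ptp(q,0),'rel',R.T@(c-pos))
print([(np.round(m['position']),m['conf'],atz(p,m['position'],.007,s).round(4)) for m in mark_of(p,'puck_mid')[:3]])
E
```

```text
pos [ 0.422  -0.3294  0.1142] yaw 24.18 tilt [ 9.e-04 -8.e-04 -1.e+00] w 0.704 F [-0.1  0.2  0.5] t 39.525 j [ 39.5  22.   -7.6 113.3   4.   44.9 -36.2]
delta [  0.6  -0.3 107.2] 107.2
1868 [ 0.42088551 -0.32997439  0.01398329] [0.03361057 0.03306054 0.00585713] rel [-1.29028420e-03 -5.56389987e-05  1.00182741e-01]
[(array([233., 322.]), 0.56, array([ 0.4223, -0.3293,  0.007 ]))]
```

View pics/w22.png

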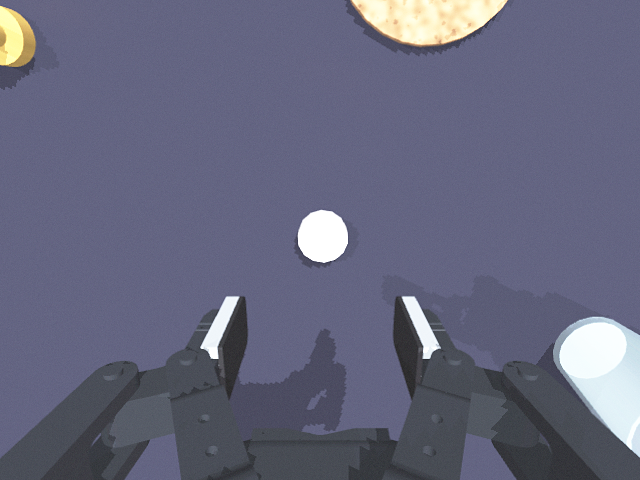

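Emit:
servo_tool:
  commands: "0.3 0 0 30 0; 0.3 0 0 65 0; 0.3 0 0 93 0; 0.3 0 0 106 0; 0.3 0 0 108 0"

```text
time_s: 40.25
position: [0.4224, -0.329, 0.0056]
eef_rot: [[0.912, 0.41, 0.0], [0.41, -0.912, -0.0], [0.0, 0.0, -1.0]]
ft_force: [-0.8, 0.4, 0.6]
width: 0.704
```

Emit:
servo_tool:
  commands: "0.3 0 0 0 0; 0.3 0 0 0 0"

```text
time_s: 40.5
position: [0.4228, -0.3293, 0.0064]
eef_rot: [[0.912, 0.41, 0.002], [0.41, -0.912, -0.001], [0.001, 0.002, -1.0]]
ft_force: [0.5, -0.7, -0.2]
width: 0.707
```

Emit:
servo_tool:
  commands: "0.8 0 0 0 0; 0.8 0 0 0 0; 0.8 0 0 0 0; 0.8 0 0 0 0; 0.8 0 0 0 0"

```text
time_s: 41.12
position: [0.4224, -0.329, 0.006]
eef_rot: [[0.912, 0.41, 0.001], [0.41, -0.912, -0.001], [0.0, 0.001, -1.0]]
ft_force: [-1.3, 0.6, 6.4]
width: 0.38
```

Emit:
servo_tool:
  commands: "0.8 0 0 -3 0; 0.8 0 0 -20 0; 0.8 0 0 -60 0; 0.8 0 0 -110 0; 0.8 0 0 -165 0"

```text
time_s: 41.75
position: [0.4217, -0.3285, 0.1725]
eef_rot: [[0.912, 0.41, -0.0], [0.41, -0.912, 0.0], [0.0, -0.0, -1.0]]
ft_force: [1.3, -0.5, -0.2]
width: 0.375
```

```bash
python3 d.py .6428 .0205 .19; python3 - <<'E'
from fit import *
s=observe();p=camera('wrist');save(p,'w23')
E
```

```text
pos [ 0.4217 -0.3285  0.1725] yaw 24.23 tilt [-0.e+00  1.e-04 -1.e+00] w 0.375 F [ 1.3 -0.5 -0.2] t 41.75 j [ 40.1  17.7  -8.1 110.3   3.1  52.2 -35.4]
delta [ 344.9 -227.5  -17.4] 413.5
```

View pics/w23.png

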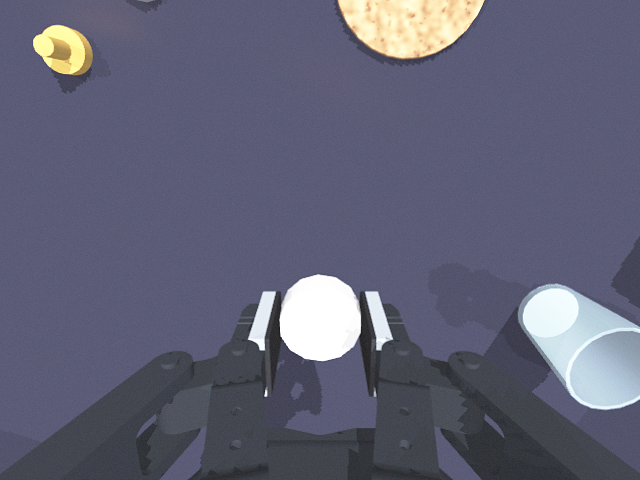

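Emit:
servo_tool:
  commands: "0.8 10 -7 -15 0; 0.8 42 -28 -15 0; 0.8 84 -56 -15 0; 0.8 128 -85 -15 0; 0.8 172 -114 -15 0"

```text
time_s: 42.42
position: [0.5322, -0.1517, 0.1847]
eef_rot: [[0.912, 0.411, -0.002], [0.411, -0.912, 0.001], [-0.002, -0.002, -1.0]]
ft_force: [0.5, -0.0, 0.6]
width: 0.378
```

Emit:
servo_tool:
  commands: "0.8 44 -29 0 0; 0.8 88 -58 0 0; 0.8 130 -86 0 0; 0.8 158 -105 0 0; 0.8 172 -114 0 0"

```text
time_s: 43.05
position: [0.6419, 0.0236, 0.1844]
eef_rot: [[0.91, 0.414, -0.002], [0.414, -0.91, 0.001], [-0.002, -0.002, -1.0]]
ft_force: [0.4, -1.0, -0.5]
width: 0.376
```

Emit:
servo_tool:
  commands: "0.8 0 0 0 0; 0.8 0 0 0 0"

```text
time_s: 43.3
position: [0.6415, 0.0183, 0.185]
eef_rot: [[0.913, 0.408, -0.001], [0.408, -0.913, -0.001], [-0.002, 0.001, -1.0]]
ft_force: [0.3, 0.2, 0.2]
width: 0.377
```

```bash
python3 d.py .6427 .0206 .125; python3 - <<'E'
from fit import *
s=observe();p=camera('wrist');P=cloud(p,s);save(p,'w24');R=np.array(s['eef_rot']);pos=np.array(s['position'])
q=near(P,(.6427,.0206),.045,.113,.13);c=circ(q,.0272);print(len(q),c,'rel',R.T@(np.r_[c[:2],.12]-pos))
q=near(P,pos[:2],.03,pos[2]-.02,pos[2]+.02);print('puck',len(q),q.mean(0)-pos,np.percentile(q[:,2]-pos[2],[5,50,95]),np.ptp(q,0))
E
```

```text
pos [0.6415 0.0183 0.185 ] yaw 24.1 tilt [-0.0013 -0.0015 -1.    ] w 0.377 F [0.3 0.2 0.2] t 43.3 j [  5.6  27.  -15.3  94.9   8.1  59.3 -78.2]
delta [ 2.2 -1.7 60. ] 60.1
1776 [0.6426137  0.02170481 0.0272    ] rel [ 0.00254574 -0.00274741  0.06498898]
puck 7016 [0.00159031 0.00198868 0.00879368] [0.0010525  0.00865414 0.01701072] [0.03889635 0.05278066 0.02536447]
```

View pics/w24.png

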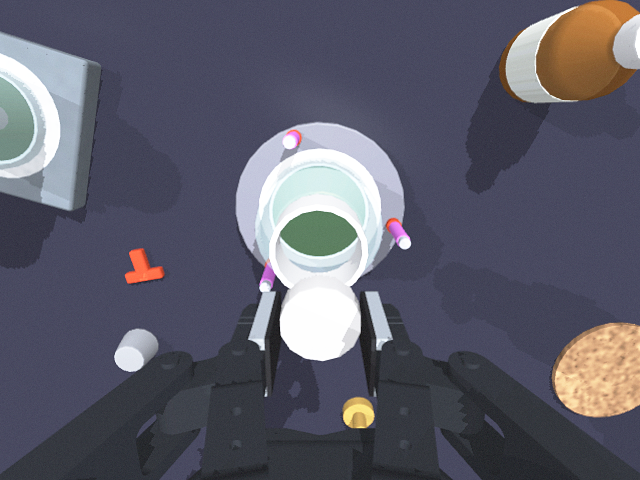

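Emit:
servo_tool:
  commands: "0.8 1 -1 10 0; 0.8 1 -1 28 0; 0.8 1 -1 45 0; 0.8 1 -1 55 0; 0.8 1 -1 58 0"

```text
time_s: 43.98
position: [0.6422, 0.0216, 0.1261]
eef_rot: [[0.912, 0.41, -0.002], [0.41, -0.912, -0.0], [-0.002, -0.001, -1.0]]
ft_force: [0.1, 0.4, 0.6]
width: 0.376
```

Emit:
servo_tool:
  commands: "0.8 0 0 0 0; 0.8 0 0 0 0; 0.8 0 0 0 0"

```text
time_s: 44.35
position: [0.6431, 0.0217, 0.1279]
eef_rot: [[0.912, 0.41, 0.001], [0.41, -0.912, -0.0], [0.001, 0.0, -1.0]]
ft_force: [-0.4, -0.9, -1.3]
width: 0.38
```

```bash
python3 d.py .6427 .0206 .124; python3 - <<'E'
from fit import *
s=observe();p=camera('wrist');P=cloud(p,s);save(p,'w25');R=np.array(s['eef_rot']);pos=np.array(s['position'])
q=near(P,(.6427,.0206),.045,.113,.123);c=circ(q,.0272);print(len(q),c,'rel',R.T@(np.r_[c[:2],.12]-pos))
p=camera('scene');save(p,'s25')
cv2.imwrite('pics/s25c.png',cv2.resize(cv2.cvtColor(p['color'][200:360,280:440],cv2.COLOR_RGB2BGR),None,fx=3.5,fy=3.5))
E
```

```text
pos [0.6431 0.0217 0.1279] yaw 24.22 tilt [ 0.0011 -0.     -1.    ] w 0.38 F [-0.4 -0.9 -1.3] t 44.35 j [  4.9  30.4 -14.8  97.6   9.3  53.1 -79.3]
delta [-0.8  0.8  3.9] 4.1
2159 [0.6424328  0.02164019 0.0272    ] rel [-0.00065219 -0.00024138  0.00793711]
```

View pics/w25.png

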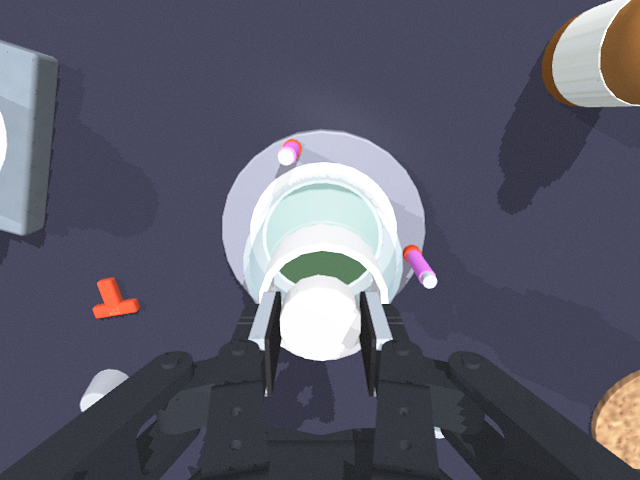

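View pics/s25c.png

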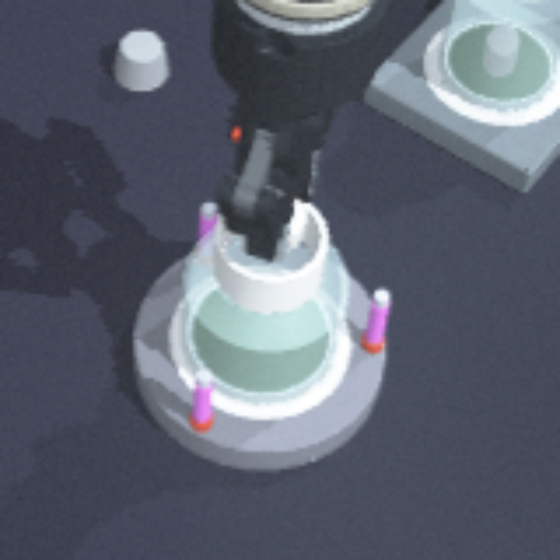

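Emit:
servo_tool:
  commands: "0.8 0 0 2 0; 0.8 0 0 3 0; 0.8 0 0 3 0"

```text
time_s: 44.82
position: [0.6427, 0.0216, 0.1241]
eef_rot: [[0.912, 0.41, -0.0], [0.41, -0.912, -0.0], [-0.0, -0.0, -1.0]]
ft_force: [0.5, -0.1, -1.6]
width: 0.379
```

Emit:
servo_tool:
  commands: "0.2 0 0 0 0; 0.2 0 0 0 0; 0.2 0 0 0 0; 0.2 0 0 0 0"

```text
time_s: 45.32
position: [0.6428, 0.0217, 0.1244]
eef_rot: [[0.912, 0.41, 0.0], [0.41, -0.912, -0.0], [0.0, 0.0, -1.0]]
ft_force: [-0.6, 0.8, -0.8]
width: 0.801
```

Emit:
servo_tool:
  commands: "0.2 0 0 -20 0; 0.2 0 0 -60 0; 0.2 0 0 -110 0; 0.2 0 0 -150 0; 0.2 0 0 -160 0"

```text
time_s: 45.95
position: [0.6443, 0.022, 0.2894]
eef_rot: [[0.912, 0.41, 0.008], [0.41, -0.912, 0.001], [0.007, 0.003, -1.0]]
ft_force: [0.7, -0.1, -0.8]
width: 0.797
```

```bash
python3 d.py; python3 - <<'E'
from fit import *
s=observe();p=camera('wrist');P=cloud(p,s);save(p,'w26')
q=near(P,(.6427,.0206),.045,.113,.125);print('rim',circ(q,.0272),'base',edge(P,(.6427,.0206)))
p=camera('scene');save(p,'s26');P=cloud(p)
q=near(P,(.6427,.0206),.045,.113,.125);print('rim',circ(q,.0272),'base',edge(P,(.6427,.0206)))
E
```

```text
pos [0.6443 0.022  0.2894] yaw 24.23 tilt [ 7.9e-03  5.0e-04 -1.0e+00] w 0.797 F [ 0.7 -0.1 -0.8] t 45.95 j [  5.8  22.3 -15.9  87.7   6.4  70.4 -76.9]
rim [0.64248616 0.02178535 0.0272    ] base (array([0.6425, 0.0209]), 71)
rim [0.64180055 0.01806263 0.0272    ] base (array([0.6421, 0.0177]), 56)
```

View pics/w26.png

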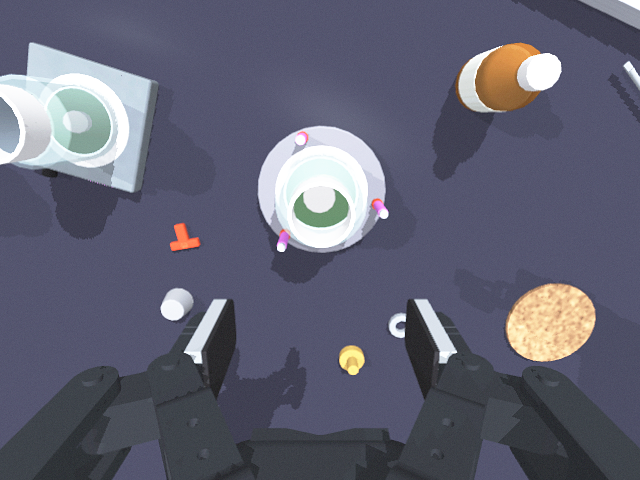

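View pics/s26.png

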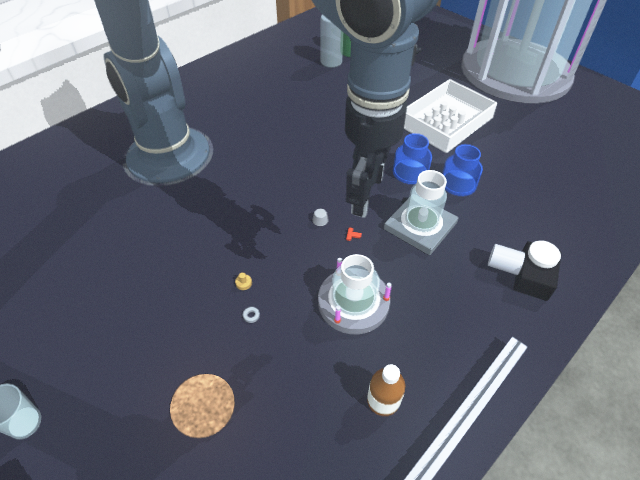

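The puck shows inside the squat jar and the stone inside the tall jar; the arm is clear of everything. I'll hold still briefly, then hand it in.

Emit:
servo_tool:
  commands: "0.2 0 0 0 0; 0.2 0 0 0 0; 0.2 0 0 0 0; 0.2 0 0 0 0"

```text
time_s: 46.55
position: [0.6426, 0.0216, 0.2838]
eef_rot: [[0.912, 0.41, -0.001], [0.41, -0.912, -0.0], [-0.001, -0.0, -1.0]]
ft_force: [0.9, 0.2, 0.6]
width: 0.802
```

```bash
python3 d.py; python3 -c "
from workcell import close_job
print(close_job())"
```

```text
pos [0.6426 0.0216 0.2838] yaw 24.23 tilt [-8.e-04 -1.e-04 -1.e+00] w 0.802 F [0.9 0.2 0.6] t 46.55 j [  5.8  22.6 -15.9  88.    6.4  70.3 -76.9]
the job is handed in; nothing more can be done
None
```

The jars are swapped and the job is handed in at about 46.6 s. The tall jar was parked on the mat, the squat jar moved to the light stand, and the tall jar then set on the stirrer. The stone was dropped through the tall jar's neck and the puck through the squat jar's.

**Squat jar:** the last check put its rim about 1 mm from the light stand's centre. The puck shows inside it.

**Tall jar:** the last check, just after the stone went in, put it about 2–3 mm from the stirrer's centre. The stone shows inside it.

**Rest of the scene:** the stopper, the brass fitting and the blue look-alikes look undisturbed in the pictures, but I did not measure them at the end. The gripper is open, 160 mm above where it released the puck.

**Disagreements:** the cameras differed from each other by up to about 4 mm, mostly in y, and the measured arm position drifted by 2–3 mm. I therefore judged alignment mostly within a single picture. Once the stone was inside the jar, the networks no longer found it in the top and scene views, so its final position rests on the pictures alone.

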